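# Change the slicer's blade plate and put the comb plates away

## Robot

A 7-joint arm with a two-finger parallel gripper is mounted at the origin on the work surface. World frame = base frame: x ahead of the robot, y to its left, z up, the work surface at z = 0. Lengths are in mm, angles in rad, forces in N, time in s.
With the tool pointing down it reaches from about 400 to 850 mm from the base axis. Payload 4.4 kg.
Tool frame: the origin (TCP) lies on the centre line of the jaws, within the pads' length; the fingertips stand 25 mm ahead of it and the grasp point (between the pads) lies 6 mm ahead of it; z points along the fingers, y is the line along which they close (so a half turn about z gives the same grasp; the last joint's range is limited). The gripper opens to 94 mm and grips with 3 to 60 N. Pads are 16 mm wide; open, the fingers measure 119 mm over their backs; the gripper's body (75 mm by 177 mm) begins 78 mm behind the grasp point.
Start: joints at [1.07, 0.628, 0.038, 1.517, -0.027, 0.996, -0.02], TCP at [273.827, -589.522, 230.478] pointing down, gripper open.
Joint ranges: [-3.06, 3.06], [-0.37, 2.12], [-1.25, 1.32], [0.18, 2.47], [-1.1, 4.24], [0.23, 1.98], [-2.94, 2.94]. Speed limits (rad/s): [2.57, 2.57, 3.14, 3.14, 3.14, 3.14, 3.14].

## Interface

Orientations are given as a rotation vector (axis times angle).
In Python, from station import ctrl gives the robot as it stands. Calls block until the motion is done:
- ctrl.move_ptp(position, orientation): joint-space move of the TCP to a pose.
- ctrl.servo_line(position, rot=None, rate=150, threshold=None): straight line of the TCP; rot=None keeps the orientation; rate is the mean speed in mm/s. With threshold (N) it stops when the force on the tool has changed by that much, and returns True; else False.
- ctrl.move_j(angles): joint-space move.
- ctrl.grip(opening, newtons=None): finger opening in mm; newtons is the grip in N (None keeps the last); returns when the fingers have stopped.
- ctrl.wait(seconds).
- ctrl.solve_ik(position, orientation): joint angles nearest the present ones, or None.
- ctrl.observe(): the state.
- ctrl.snapshot(name): name is "scene" or "top"; returns the picture (400x640x3 uint8, red, green, blue); there is no depth.
- ctrl.get_calibration(name): a dict with "K" (3x3 intrinsics, pixels), "k1" (the pictures are not rectified: a ray, as slopes to the right and down, at radius r is drawn at 1 + k1 r^2 times it, then the intrinsics apply), "camera_from_world" (4x4, takes a point from world to camera coordinates). Camera axes: x right, y up, looking along -z (the intrinsics and any distortion apply to the point x, -y, -z); pixel columns grow to the right and rows downward; lengths in mm; the calibration is good to about 2 mm. A picture is of the moment at which its call begins. get_calibration takes no time and is no camera call.
A pose or a line that the arm cannot do raises ctrl.Unreachable and nothing moves.
- ctrl.sign_off(): hands the job in; it is judged then, once.
The state is a dict: "time": time; "joints": joint angles; "dq": joint speeds; "effort": joint torques, N m; "eef_pos": TCP position; "eef_rot": TCP orientation; "force": force on the tool from outside, world axes, zero at the start; "moment": the same for the moment, N m; "opening": finger opening in mm; "grip_force": force on a finger pad.
Only numpy, scipy, OpenCV 4.12 (cv2) and the standard library are available. Lean on these libraries where they do the work, as an engineer would, in place of code of your own. Each camera call takes 0.05 s, during which the arm holds its last target. There are 200 camera calls.

## Task

Change the slicer over to its straight blade. Open the turn-latch fully, lift the fitted comb plate out by its tab, let it swing in your fingers until it hangs straight down, and stand it in the caddy; then lay the straight-blade plate flat in the slicer with its notch over the pin and turn the latch fully closed over it. The washed comb plates on the mat, however many there are, go into the caddy in the same way, hanging from fingers that point down, tab up, each fully down in a slot of its own; leave the other things on the counter where they are.

Things in the scene. Friction and masses are not known exactly. Their poses are not given: they have to be found in the camera images.
- slicer: hand slicer (mandoline), fixed, 330 long, 114 wide, grey side rails 46 high, steel deck, black handle loop at its -x end. Origin on the counter under the middle of the blade seat; x along the slicer, y across it to the side with pin and latch, z up
- seat (a point): blade seat: where a seated plate's origin lies, 30 above the counter, axes as the slicer's; the plate's x then lies along the slicer's y, its top flush with the deck (38 up), 2 play each way lengthwise. Its tab lies in a 28 wide gap of the -y rail and sticks out 28 beyond the rail, free below and beside; its tongue lies in a 37 wide gap of the other rail
- pin (a point): top centre of the steel locating pin, 6 diameter, 7.5 high above the seat, outside the rail on the slicer's +y side; it enters the plate's notch with 2 play each side
- latch (a joint): turn-latch on the slicer's +y side, rad: 0 = closed (bar over the tongue, 2 above a seated plate), grows to 1.57 = open (bar pointing away along the slicer's y), turning clockwise seen from above. Stiff (0.05 N m): stays where it is left; clear of the tongue above 1.1
- latch_axis (a point): the latch's upright axis, 65 above the counter. On it stands a black thumb fin 10 thick, 34 long, faces from 47 to 72 above the counter; with the latch closed its length lies along the slicer's x, and it turns with the latch
- caddy: grey storage caddy, fixed, 154 x 64 x 95 high: five open-topped slots in a row along its x, centres at x = -56, -28, 0, 28, 56, each 14 wide (flared to 28 over the top 7), 52 long along y, floor 6 up. Origin on the counter at its centre. A plate stands in a slot tongue down, one to a slot: origin 81 up, tab 126 to 166 up. Empty at the start
- mat: grey drying mat, fixed, 260 x 320 x 6 thick. Origin on the counter at its centre. The washed plates lie on it, face up, tabs towards the robot (plate x within 0.4 rad of world x). Pinched across its tab, a plate is held level by a firm grip (about 40 N) and swings down to hang when the grip is slackened to about 3 to 5 N
- fitted: comb plate (7 teeth) latched in the slicer at the start: white plate 160 long, 46 wide, 8 thick, 110 g. Origin: centre of the underside of its 90 x 46 frame; x along it to the tongue, z out of its upper face. Finger tab, 22 wide: x -85 to -45. Frame: x -45 to 45. Tongue, 30 wide: x 45 to 75, with a U notch 10 wide, open at the end, x 61 to 75. Balance point x = -4
- straight: straight-blade plate on the mat (one broad steel blade, no teeth): white plate 160 long, 46 wide, 8 thick, 110 g. Origin: centre of the underside of its 90 x 46 frame; x along it to the tongue, z out of its upper face. Finger tab, 22 wide: x -85 to -45. Frame: x -45 to 45. Tongue, 30 wide: x 45 to 75, with a U notch 10 wide, open at the end, x 61 to 75. Balance point x = -4
- comb_a: comb plate (5 teeth) on the mat, may be absent: white plate 160 long, 46 wide, 8 thick, 110 g. Origin: centre of the underside of its 90 x 46 frame; x along it to the tongue, z out of its upper face. Finger tab, 22 wide: x -85 to -45. Frame: x -45 to 45. Tongue, 30 wide: x 45 to 75, with a U notch 10 wide, open at the end, x 61 to 75. Balance point x = -4
- comb_b: comb plate (11 teeth) on the mat, may be absent: white plate 160 long, 46 wide, 8 thick, 110 g. Origin: centre of the underside of its 90 x 46 frame; x along it to the tongue, z out of its upper face. Finger tab, 22 wide: x -85 to -45. Frame: x -45 to 45. Tongue, 30 wide: x 45 to 75, with a U notch 10 wide, open at the end, x 61 to 75. Balance point x = -4
- comb_c: comb plate (18 teeth) on the mat, may be absent: white plate 160 long, 46 wide, 8 thick, 110 g. Origin: centre of the underside of its 90 x 46 frame; x along it to the tongue, z out of its upper face. Finger tab, 22 wide: x -85 to -45. Frame: x -45 to 45. Tongue, 30 wide: x 45 to 75, with a U notch 10 wide, open at the end, x 61 to 75. Balance point x = -4
- mug: bystander: white mug, 80 wide, 92 high; origin under its centre
- ramekin: bystander: white ramekin, 80 wide, 45 high; origin under its centre
- jar: bystander: amber jar, 60 wide, 95 high; origin under its centre
- can: bystander: food can, 74 wide, 105 high; origin under its centre
- sponge: bystander: yellow sponge, 110 x 70 x 30; origin under its centre
- spoon: bystander: wooden spoon, 240 long, lying; origin under its centre
- guard: bystander: white hand guard of the slicer, 90 wide, 55 high; origin under its centre

How it is judged:
By the outcome, as a careful person would: the job done as asked, in the order asked, and still so for the second after the job is handed in, with the robot touching nothing.
Of comb_a, comb_b, comb_c only 2 to 3 are there at a start; the rules pass over those that are not, and their reading is None.
At some moment in a run one of straight, comb_a, comb_b, comb_c may be knocked a few centimetres aside while the robot is not near it.
Once in a run the grip may slacken for a moment while it holds something.
It also fails if it takes over 210 s, if anything falls off the work surface, if the arm or the gripper's body presses on something with over 40 N, if the wrist force passes 120 N, or if a joint passes its speed limit or range.

## Working session

There is one attempt and no reset: what is moved stays moved. The work goes in short steps, each a Python script; the robot and the scene stay as the last script left them, time stands still between calls to the robot, and variables do not carry over. Pictures are saved under pics/ and viewed, at most 14 in all, crops included, and the job is handed in when it is done.

```bash
ls; mkdir -p pics
python3 - <<'E'
from station import ctrl
import cv2,numpy as np
for n in("scene","top"):
    cv2.imwrite(f"pics/{n}0.png",ctrl.snapshot(n)[:,:,::-1]); c=ctrl.get_calibration(n); print(n,c["K"],c["k1"],np.round(c["camera_from_world"],3))
o=ctrl.observe();print(o)
E
```

```text
pics
station.py
scene [[486.84712975   0.         320.60820451]
 [  0.         486.84712975 196.7037013 ]
 [  0.           0.           1.        ]] 0.03457622512545561 [[ 3.560000e-01  9.340000e-01  1.200000e-02 -1.811010e+02]
 [-7.520000e-01  2.790000e-01  5.980000e-01  3.854820e+02]
 [ 5.550000e-01 -2.220000e-01  8.020000e-01 -1.695739e+03]
 [ 0.000000e+00  0.000000e+00  0.000000e+00  1.000000e+00]]
top [[401.92684596   0.         317.52938886]
 [  0.         401.92684596 198.52363789]
 [  0.           0.           1.        ]] 0.004867455738977473 [[-9.000000e-03 -1.000000e+00 -1.600000e-02 -1.812700e+01]
 [ 9.830000e-01 -1.200000e-02  1.860000e-01 -5.529170e+02]
 [-1.860000e-01 -1.400000e-02  9.820000e-01 -1.083934e+03]
 [ 0.000000e+00  0.000000e+00  0.000000e+00  1.000000e+00]]
{'time': 0.1, 'joints': array([ 1.07021341,  0.62923308,  0.03845319,  1.51822925, -0.02697401,
        0.99629792, -0.01996246]), 'dq': array([ 0.00090412, -0.00246111, -0.00114865, -0.002453  , -0.00059816,
        0.002245  ,  0.00018704]), 'effort': array([ 2.61774847e-03, -5.50803030e+01,  1.14760268e+00, -1.87121236e+01,
       -5.21044177e-02,  1.92102324e-02,  5.70190866e-05]), 'eef_pos': array([ 273.57994534, -589.02985966,  229.67191847]), 'eef_rot': array([-3.06607114e+00, -6.77313542e-01,  6.21614757e-04]), 'force': array([-0.09739537, -0.29692303, -0.55454361]), 'moment': array([ 0.00618036,  0.00598894, -0.01490389]), 'grip_force': 0.0, 'opening': 94.06256141379768}
```

View pics/scene0.png

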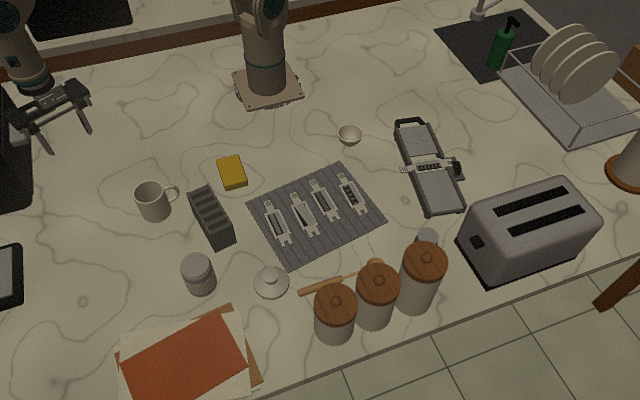

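View pics/top0.png

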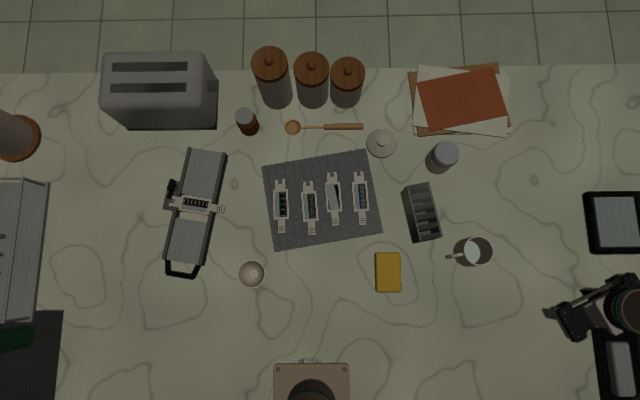

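```bash
cat > crop.py <<'E'
import cv2,numpy as np
def crop(src,dst,x0,y0,x1,y1,s,gain=1.8,step=10):
    im=cv2.imread(src)[y0:y1,x0:x1]
    im=cv2.resize(cv2.convertScaleAbs(im,alpha=gain),None,fx=s,fy=s,interpolation=cv2.INTER_CUBIC)
    for x in range(-(-x0//step)*step,x1,step):
        u=int((x-x0+.5)*s); cv2.line(im,(u,0),(u,6),(0,255,255),1); cv2.putText(im,str(x),(u-9,16),0,.33,(0,255,255),1)
    for y in range(-(-y0//step)*step,y1,step):
        v=int((y-y0+.5)*s); cv2.line(im,(0,v),(6,v),(0,255,255),1); cv2.putText(im,str(y),(7,v+4),0,.33,(0,255,255),1)
    cv2.imwrite(dst,im)
E
python3 - <<'E'
from crop import crop
crop("pics/top0.png","pics/t_sl.png",155,140,240,285,4)
crop("pics/top0.png","pics/t_mat.png",258,145,448,250,4.2)
crop("pics/scene0.png","pics/s_mat.png",182,155,382,275,4)
crop("pics/scene0.png","pics/s_sl.png",385,110,475,225,5)
E
```

```text
(no output)
```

View pics/t_sl.png

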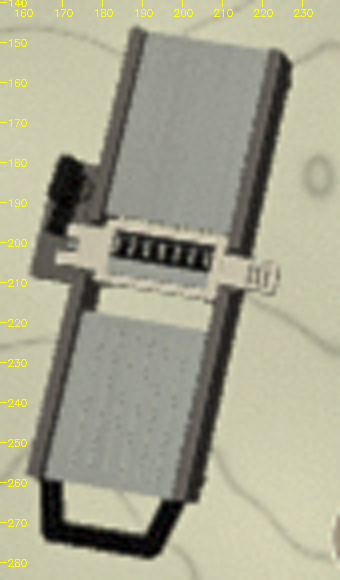

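View pics/t_mat.png

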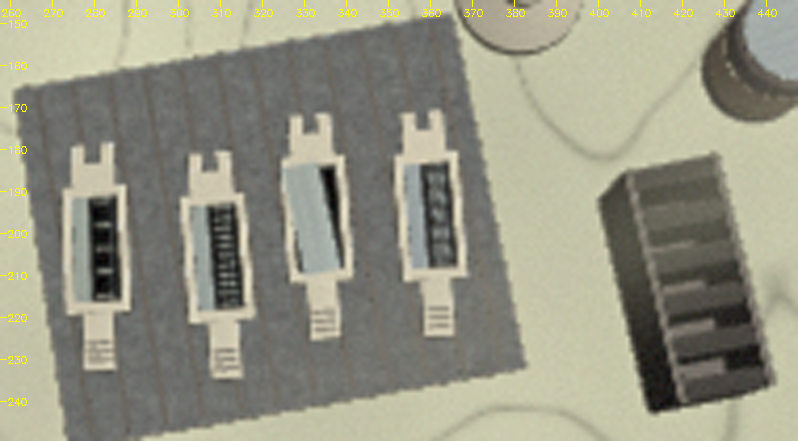

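View pics/s_mat.png

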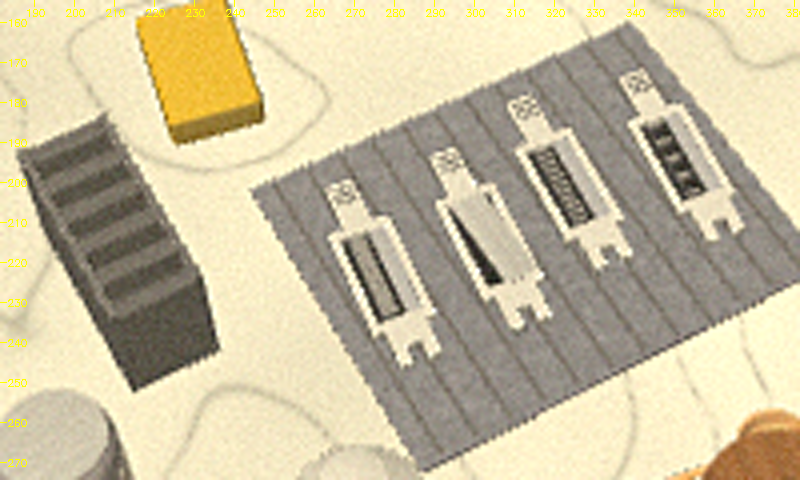

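View pics/s_sl.png

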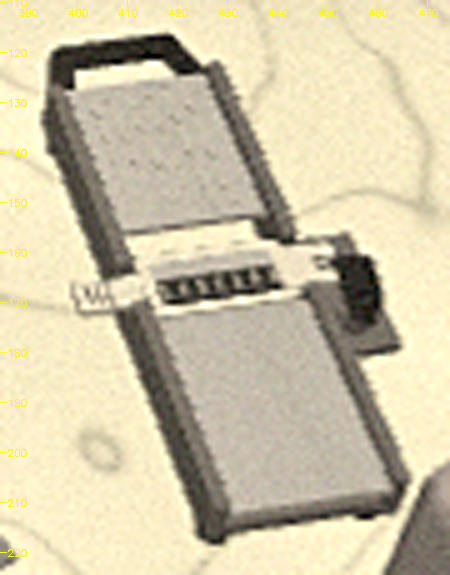

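t_mat/s_mat show four plates on the mat. From left to right in the top view they are the 5-tooth comb at (281,203), the 11-tooth at (310,208), the straight blade at (334,197) and the 18-tooth at (361,197). The caddy is at (422,212) and empty. t_sl/s_sl show the slicer with its handle towards the robot, tab on the right at (222,209) and the latch fin at (171,186). Next I fit the poses from both views.

```bash
cat > vis.py <<'E'
import numpy as np, cv2, json
from scipy.optimize import least_squares
from station import ctrl
CAL={n:ctrl.get_calibration(n) for n in("scene","top")}
def proj(n,P):
    c=CAL[n];M=np.array(c["camera_from_world"]);p=np.atleast_2d(P)@M[:3,:3].T+M[:3,3]
    s=np.c_[p[:,0],-p[:,1]]/-p[:,2:]; s=s*(1+c["k1"]*(s**2).sum(1,keepdims=True))
    K=np.array(c["K"]);return s*[K[0,0],K[1,1]]+K[:2,2]
def body(pose,L):
    x,y,z,a=pose;c,s=np.cos(a),np.sin(a);L=np.asarray(L,float)
    return np.c_[x+c*L[:,0]-s*L[:,1],y+s*L[:,0]+c*L[:,1],z+L[:,2]]
def fit(obs,x0):
    """obs: list of (view, local pts, pixels); pose x,y,z,yaw"""
    f=lambda p:np.concatenate([(proj(n,body(p,L))-px).ravel() for n,L,px in obs])
    r=least_squares(f,x0,loss="soft_l1",x_scale=[10,10,10,.1]);return r.x,r.fun.reshape(-1,2)
PL=np.array([[75,15,8],[75,-15,8],[45,23,8],[45,-23,8],[-45,23,8],[-45,-23,8],[-85,11,8],[-85,-11,8]],float)
SW=[1,0,3,2,5,4,7,6]
def px(l,x0,y0,s): return np.array(l,float)/s+[x0-.5,y0-.5]
E
cat > meas.py <<'E'
from vis import *
T=dict(A=[(72,144),(113,144),(64,188),(128,186),(66,313),(130,311),(86,369),(114,369)],
B=[(189,154),(229,152),(180,196),(245,194),(191,322),(255,319),(213,377),(242,376)],
C=[(290,115),(330,114),(282,158),(344,155),(291,284),(352,279),(311,339),(341,337)],
D=[(402,113),(441,110),(394,155),(457,152),(405,281),(468,276),(425,334),(454,334)])
S=dict(A=[(710,243),(743,228),(689,206),(744,183),(628,118),(682,97),(619,78),(643,69)],
B=[(600,270),(632,258),(570,239),(626,217),(515,150),(571,128),(507,103),(533,94)],
C=[(517,328),(552,314),(487,290),(545,271),(436,204),(494,181),(429,157),(457,147)],
D=[(403,367),(440,351),(378,335),(437,307),(329,236),(387,213),(328,189),(354,180)])
out={}
for k in T:
    p,r=fit([("top",PL,px(T[k],258,145,4.2)),("scene",PL[SW],px(S[k],182,155,4))],[600,0,6,0]); out[k]=p
    print(k,p.round(3),np.abs(r).max(1).round(1))
R=np.array([[77,32,95],[77,-32,95],[-77,-32,95],[-77,32,95]],float)
p,r=fit([("top",R,px([(627,173),(716,153),(774,382),(686,404)],258,145,4.2)),
 ("scene",R[[2,3,0,1]],px([(18,152),(104,115),(199,274),(115,319)],182,155,4))],[550,-250,0,0]); out["caddy"]=p
print("caddy",p.round(3),r.round(1).tolist())
G=np.array([[165,57,46],[165,-57,46],[-165,-57,46],[-165,57,46]],float)
Q=np.array([[11,-85,38],[-11,-85,38]],float) # tab end corners in slicer frame
p,r=fit([("top",np.r_[G,Q],px([(133,28),(292,55),(193,500),(28,475),(279,263),(273,294)],155,140,4)),
 ("scene",np.r_[G[[1,2,3]],Q],px([(196,528),(45,88),(217,62),(78,314),(71,288)],385,110,5))],[550,350,0,0]); out["slicer"]=p
print("slicer",p.round(3),r.round(1).tolist())
# fin top centre: triangulate
ft=px([(68,178)],155,140,4);fs=px([(359,268)],385,110,5)
q=least_squares(lambda P:np.r_[(proj("top",P)-ft).ravel(),(proj("scene",P)-fs).ravel()],[600,400,70]).x
c,s=np.cos(p[3]),np.sin(p[3]);d=q[:2]-p[:2];print("fin",q.round(1),"local",c*d[0]+s*d[1],-s*d[0]+c*d[1])
json.dump({k:list(v) for k,v in out.items()},open("poses.json","w"))
# overlays
for n,x0,y0,x1,y1 in(("top",155,140,448,285),("scene",182,110,475,275)):
    s=2.7;im=cv2.resize(cv2.convertScaleAbs(cv2.imread(f"pics/{n}0.png")[y0:y1,x0:x1],alpha=1.6),None,fx=s,fy=s,interpolation=cv2.INTER_CUBIC)
    def dr(P,col):
        cv2.polylines(im,[((proj(n,P)-[x0-.5,y0-.5])*s).astype(int)],True,col,1)
    for k in "ABCD": dr(body(out[k],PL[[0,2,4,6,7,5,3,1]]),(0,0,255))
    dr(body(out["caddy"],R),(0,0,255));dr(body(out["slicer"],G),(0,0,255))
    z=PL[[0,2,4,6,7,5,3,1]];dr(body(out["slicer"],np.c_[-z[:,1],z[:,0],z[:,2]+30]),(255,0,255))
    cv2.imwrite(f"pics/ov_{n}.png",im)
a=cv2.imread("pics/ov_top.png");b=cv2.imread("pics/ov_scene.png");h=300
E
python3 meas.py
```

```text
A [5.44719e+02 8.38070e+01 1.07070e+01 4.90000e-02] [0.2 0.4 0.5 0.6 0.5 0.8 0.8 1.1 0.7 1.8 1.6 1.9 0.2 0.8 0.9 1.1]
B [ 5.38434e+02 -1.62000e-01  7.14000e+00  7.70000e-02] [0.  0.6 0.2 0.7 0.6 0.6 0.9 0.8 0.3 1.4 0.7 0.7 0.4 0.6 0.2 0.5]
C [ 5.64494e+02 -6.97080e+01  8.87800e+00  6.50000e-02] [0.3 0.4 0.3 0.6 0.3 1.3 0.6 1.  0.4 1.1 2.3 1.3 0.7 0.5 0.7 0.7]
D [ 5.65924e+02 -1.48267e+02  7.98400e+00  5.70000e-02] [0.1 0.8 0.1 0.6 0.2 0.7 1.  1.1 0.3 1.5 0.3 1.5 0.3 1.3 0.5 0.8]
caddy [ 5.08823e+02 -3.12533e+02 -1.89000e+00  1.98000e-01] [[-0.8, -0.1], [0.9, -0.2], [2.0, 0.5], [-0.5, 0.2], [-0.4, 0.2], [0.4, -0.4], [1.9, 0.2], [-0.3, 0.2]]
slicer [ 5.41672e+02  3.24082e+02 -1.16100e+00 -1.77000e-01] [[1.3, -0.2], [-0.5, -0.9], [-0.5, 1.0], [0.8, 0.3], [1.8, 0.5], [1.7, 0.2], [3.4, -2.7], [0.3, -0.1], [1.0, 0.5], [0.6, 0.4], [-0.1, -0.1]]
fin [592.3 380.3  82.7] local 39.96195080216052 64.20034899043213
```

View pics/ov_top.png

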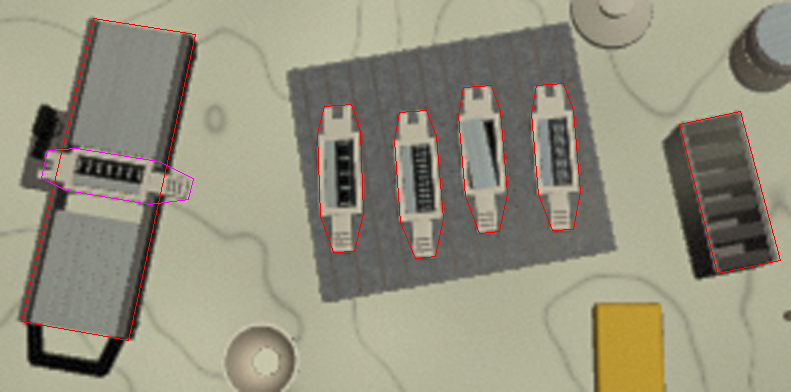

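The top overlay matches the plates, caddy and slicer rails to about 1 px. I'll refine the mat plates with a mask fit and check the seat in an enlarged composite.

```bash
cat > mask.py <<'E'
from vis import *
from scipy.optimize import minimize
POLY=np.array([[75,15],[75,5],[61,5],[61,-5],[75,-5],[75,-15],[45,-15],[45,-23],[-45,-23],[-45,-11],[-85,-11],[-85,11],[-45,11],[-45,23],[45,23],[45,15]],float)
WIN=8
def white(n,im,c,r=48):
    u,v=c.astype(int);g=im[max(v-r,0):v+r,max(u-r,0):u+r].astype(np.uint8)
    m=(cv2.cvtColor(g,cv2.COLOR_RGB2GRAY)).astype(np.float32);return m,(max(u-r,0),max(v-r,0))
def render(n,pose,o,shape,S=6):
    im=np.zeros((shape[0]*S,shape[1]*S),np.uint8)
    for z in(0,4,8):
        P=(proj(n,body(pose,np.c_[POLY,np.full(len(POLY),z)]))-o+.5)*S
        cv2.fillPoly(im,[np.round(P*16-8).astype(np.int32)],255,shift=4)
    return cv2.resize(im,shape[::-1],interpolation=cv2.INTER_AREA)/255.
def fitmask(ims,pose0,z=6.):
    """ims: dict view->RGB. matches filled plate silhouette on the dark mat"""
    D=[]
    for n in ims:
        c=proj(n,body(pose0,[[0,0,4]]))[0];m,o=white(n,ims[n],c)
        d=cv2.dilate((render(n,pose0,np.array(o),m.shape)>.3).astype(np.uint8),np.ones((7,7)))>0
        lo=np.percentile(m[d],30) ; 
        t=(np.percentile(m[d],95)+np.median(m[d&(render(n,pose0,np.array(o),m.shape)<.05)]))/2
        b=((m>t)&d).astype(np.uint8)
        cs,_=cv2.findContours(b,cv2.RETR_EXTERNAL,cv2.CHAIN_APPROX_NONE)
        f=np.zeros_like(b);cv2.drawContours(f,[max(cs,key=cv2.contourArea)],-1,1,-1)
        D.append((n,np.array(o),cv2.GaussianBlur(f.astype(float),(0,0),.7)))
    e=lambda q:sum(((cv2.GaussianBlur(render(n,[q[0],q[1],z,q[2]/50],o,f.shape),(0,0),.7)-f)**2).sum() for n,o,f in D)
    r=minimize(e,[pose0[0],pose0[1],pose0[3]*50],method="Nelder-Mead",options=dict(initial_simplex=np.array([pose0[0],pose0[1],pose0[3]*50])+np.array([[0,0,0],[6,0,0],[0,6,0],[0,0,4]]),xatol=.05,fatol=.05))
    return np.array([r.x[0],r.x[1],z,r.x[2]/50]),r.fun
E
cat > m2.py <<'E'
from mask import *
P=json.load(open("poses.json"))
ims={n:cv2.imread(f"pics/{n}0.png")[:,:,::-1] for n in("top","scene")}
for k in "ABCD":
    a,f=fitmask(ims,P[k]); print(k,a.round(3),round(f,1),[fitmask({n:ims[n]},P[k])[0].round(1)[:2].tolist() for n in ims]); P[k]=list(a)
G=np.array([[165,57,46],[165,-57,46],[-165,-57,46],[-165,57,46]],float);Q=np.array([[11,-85,38],[-11,-85,38]],float)
obs=[("top",np.r_[G,Q],px([(133,28),(292,55),(193,500),(28,475),(279,263),(273,294)],155,140,4)),
 ("scene",np.r_[G[[2,3]],Q],px([(45,88),(217,62),(78,314),(71,288)],385,110,5))]
f=lambda q:np.concatenate([(proj(n,body([q[0],q[1],0,q[2]],L))-p).ravel() for n,L,p in obs])
r=least_squares(f,[541,324,-.177],loss="soft_l1");q=r.x;print("slicer z0",q.round(3),r.fun.reshape(-1,2).round(1).tolist());P["slicer"]=[q[0],q[1],0,q[2]]
json.dump(P,open("poses.json","w"))
ov=[]
for n,x0,y0,w,h in(("top",158,170,72,50),("scene",396,145,72,50)):
    s=8;x1=x0+w;y1=y0+h
    im=cv2.resize(cv2.convertScaleAbs(ims[n][y0:y1,x0:x1,::-1],alpha=1.7),None,fx=s,fy=s,interpolation=cv2.INTER_CUBIC)
    im=cv2.resize(im,None,fx=.75,fy=.75) if 0 else im
    L=np.c_[-POLY[:,1],POLY[:,0],np.full(len(POLY),38)]
    cv2.polylines(im,[((proj(n,body(P["slicer"],L))-[x0-.5,y0-.5])*s).astype(int)],True,(255,0,255),1)
    pass
    ov.append(im[:300] if 0 else im)
cv2.imwrite("pics/seat.png",cv2.resize(np.vstack(ov),None,fx=.75,fy=.75,interpolation=cv2.INTER_AREA))
E
python3 m2.py
```

```text
A [5.43418e+02 8.50260e+01 6.00000e+00 4.60000e-02] 77.6 [[546.5, 85.8], [539.5, 83.6]]
B [5.37509e+02 3.64000e-01 6.00000e+00 7.80000e-02] 77.2 [[539.2, 1.2], [533.9, -1.1]]
C [ 5.64062e+02 -6.97540e+01  6.00000e+00  6.60000e-02] 79.7 [[566.3, -68.5], [559.9, -71.1]]
D [ 5.65412e+02 -1.48715e+02  6.00000e+00  5.70000e-02] 70.9 [[567.3, -147.6], [561.0, -150.0]]
slicer z0 [ 5.41505e+02  3.24752e+02 -1.70000e-01] [[0.5, -0.2], [-1.2, -1.1], [-0.4, 1.0], [0.8, 0.6], [1.5, 0.3], [1.4, 0.0], [0.2, -0.4], [0.8, 0.1], [1.0, 0.2], [0.2, -0.3]]
```

View pics/seat.png

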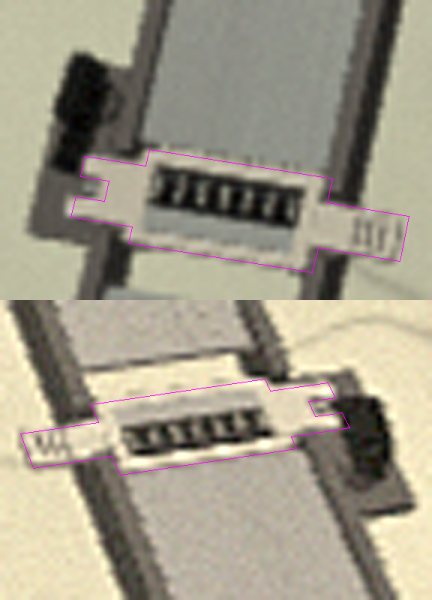

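Composite: in the top view the seat outline sits about 1 px (2.5 mm) right of the plate, while in the scene view it matches. The two views also disagree on mat plate x, so I'll test whether the side faces cause that.

```bash
sed -i 's/for z in(0,4,8)/for z in ZS/; s/^WIN=8/ZS=(8,)/' mask.py
python3 - <<'E'
from mask import *
import mask
P=json.load(open("poses.json"))
ims={n:cv2.imread(f"pics/{n}0.png")[:,:,::-1] for n in("top","scene")}
for k in "ABCD":
    for zs in((8,),(4,8)):
        mask.ZS=zs;r=[fitmask({n:ims[n]},P[k]) for n in ims];print(k,zs,[(a.round(2)[[0,1,3]].tolist(),round(f,1)) for a,f in r])
E
```

```text
A (8,) [([545.62, 85.62, 0.04], np.float64(6.7)), ([542.76, 82.25, 0.05], np.float64(19.2))]
A (4, 8) [([545.65, 85.79, 0.04], np.float64(9.1)), ([541.42, 82.77, 0.05], np.float64(29.2))]
B (8,) [([538.75, 1.23, 0.08], np.float64(10.0)), ([536.23, -2.12, 0.09], np.float64(18.7))]
B (4, 8) [([539.39, 1.35, 0.07], np.float64(11.2)), ([534.75, -1.24, 0.09], np.float64(31.2))]
C (8,) [([565.26, -68.54, 0.06], np.float64(10.1)), ([562.71, -71.82, 0.07], np.float64(24.4))]
C (4, 8) [([566.22, -68.48, 0.06], np.float64(10.9)), ([561.88, -71.52, 0.07], np.float64(33.8))]
D (8,) [([566.84, -147.26, 0.05], np.float64(8.3)), ([564.2, -150.4, 0.06], np.float64(13.3))]
D (4, 8) [([566.69, -147.41, 0.05], np.float64(11.6)), ([562.94, -150.05, 0.06], np.float64(25.8))]
```

```bash
cat > arm.py <<'E'
import numpy as np, json
from station import ctrl
from scipy.spatial.transform import Rotation as Rn
def rv(a): return (Rn.from_euler("z",a)*Rn.from_euler("x",np.pi)).as_rotvec()
def st(tag=""):
    o=ctrl.observe();R=Rn.from_rotvec(o["eef_rot"]).as_matrix()
    print(tag,"t%.1f"%o["time"],"pos",o["eef_pos"].round(1),"yaw %.3f"%np.arctan2(R[1,0],R[0,0]),"F",o["force"].round(1),"M",o["moment"].round(3),"open %.1f gf %.1f"%(o["opening"],o["grip_force"]),"j7 %.2f"%o["joints"][6]);return o
def pick(p,a,want=0.):
    """choose yaw a or a+pi with joint 7 nearest 'want'"""
    best=None
    for k in(-1,0,1):
        q=ctrl.solve_ik(p,rv(a+k*np.pi))
        if q is not None and (best is None or abs(q[6]-want)<best[0]): best=(abs(q[6]-want),a+k*np.pi,q)
    return best[1],best[2]
def loc(s,x,y):
    c,t=np.cos(s[3]),np.sin(s[3]);return np.array([s[0]+c*x-t*y,s[1]+t*x+c*y])
E
python3 - <<'E'
from vis import *
from arm import *
P=dict(A=[544.2,83.9,6,.045],B=[537.5,-.4,6,.08],C=[564,-70.2,6,.065],D=[565.5,-148.8,6,.055])
P["caddy"]=[508.8,-312.5,0,.198];P["slicer"]=[541.5,326,0,-.174]
json.dump(P,open("poses.json","w"))
def at(n,p,z): return least_squares(lambda q:(proj(n,[q[0],q[1],z])-p).ravel(),[590,390]).x
s=P["slicer"]
for n,p in(("top",[170.8,184.5]),("scene",[457.3,166.2])):
    w=at(n,p,65);d=w-s[:2];c,t=np.cos(s[3]),np.sin(s[3]);print(n,w.round(1),(c*d[0]+t*d[1]).round(1),(-t*d[0]+c*d[1]).round(1))
for n in "ABCD": print(n,proj("top",P[n][:3]).round())
L=loc(s,34,67)
for a in(0,-np.pi/2): print([ (k,None if (q:=ctrl.solve_ik([*L,75],rv(s[3]+a+k*np.pi))) is None else round(q[6],2)) for k in(-1,0,1)])
E
```

```text
top [595.4 390.2] 42.0 72.6
scene [591.7 387.3] 38.8 69.1
A [[281. 205.]]
B [[310. 207.]]
C [[334. 197.]]
D [[360. 197.]]
[(-1, np.float64(0.32)), (0, np.float64(-2.16)), (1, np.float64(0.32))]
[(-1, np.float64(-0.99)), (0, np.float64(1.63)), (1, np.float64(-0.99))]
```

```bash
cat > s1.py <<'E'
from arm import *
P=json.load(open("poses.json"));s=P["slicer"];L=np.array([593.5,388.7]);a=s[3]+np.pi
ctrl.move_ptp([*L,200],rv(a));ctrl.grip(40,10)
h=ctrl.servo_line([*L,76],rate=100,threshold=6);o=st("down %s"%h)
ctrl.grip(5,8);st("grip")
from crop import crop; import cv2
for n in("top","scene"): cv2.imwrite(f"pics/{n}1.png",ctrl.snapshot(n)[:,:,::-1])
E
python3 s1.py; python3 -c "
from crop import crop
crop('pics/scene1.png','pics/s1.png',410,110,490,190,7)"
```

```text
down False t6.0 pos [593.9 389.1  76.9] yaw 2.968 F [0.3 0.4 0.2] M [ 0.11  -0.091 -0.01 ] open 39.8 gf 0.0 j7 0.22
grip t6.6 pos [593.7 393.2  76.5] yaw 2.969 F [ 2.5  7.3 -4.7] M [ 1.863 -0.683 -0.032] open 10.2 gf 8.0 j7 0.22
```

View pics/s1.png

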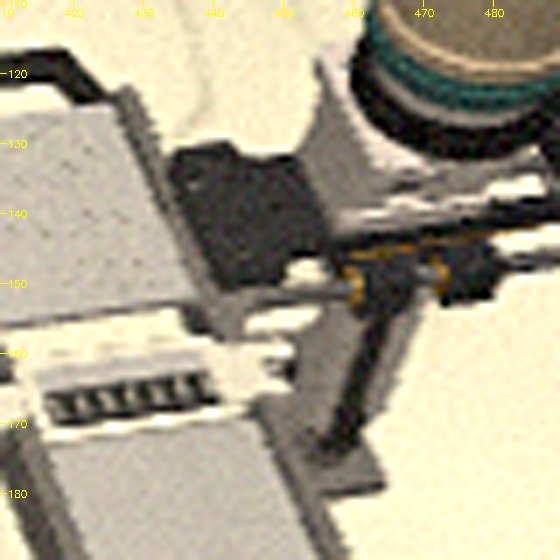

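The image is hard to read, but the 10.2 mm opening matches the 10 mm fin, so it is gripped, about 4 mm further +y than expected. I'll recentre, loosen slightly, turn and regrip.

```bash
cat > s2.py <<'E'
from arm import *
P=json.load(open("poses.json"));s=P["slicer"];a=s[3]+np.pi
p=ctrl.observe()["eef_pos"].copy()
ctrl.servo_line([p[0]+.3,p[1]+1,76],rate=20);o=st("recentre")
p=np.array([o["eef_pos"][0],o["eef_pos"][1],76])
ctrl.grip(13,8);st("loose")
for f in(.25,.5,.75,1): ctrl.servo_line(p,rot=rv(a-f*np.pi/2),rate=60);st("rot%.2f"%f)
ctrl.grip(5,8);st("grip")
E
python3 s2.py
```

```text
recentre t7.1 pos [593.8 393.5  76.3] yaw 2.967 F [-1.4 -2.9  4.7] M [-0.458  0.323  0.008] open 9.6 gf 8.0 j7 0.22
loose t7.4 pos [594.1 394.1  75.6] yaw 2.967 F [ 0.3 -0.   0.1] M [ 0.031 -0.106  0.018] open 12.8 gf 0.0 j7 0.22
rot0.25 t8.0 pos [593.9 393.7  75.9] yaw 2.577 F [ 1.3  0.3 -1. ] M [ 0.119 -0.271  0.017] open 12.8 gf 0.6 j7 -0.12
rot0.50 t8.5 pos [594.1 394.1  76.1] yaw 2.185 F [ 1.9  1.4 -2.5] M [ 0.496 -0.542  0.031] open 13.1 gf 1.4 j7 -0.46
rot0.75 t9.0 pos [594.4 394.3  76.2] yaw 1.793 F [ 3.9  3.1 -4.1] M [ 0.805 -1.099  0.04 ] open 13.2 gf 2.5 j7 -0.79
rot1.00 t9.6 pos [594.9 394.   76.5] yaw 1.399 F [ 4.1  2.1 -3. ] M [ 0.633 -1.102  0.008] open 12.8 gf 2.2 j7 -1.11
grip t9.8 pos [595.1 393.2  76.4] yaw 1.398 F [ 4.8  2.  -2. ] M [ 0.397 -1.276  0.049] open 10.1 gf 8.0 j7 -1.11
```

```bash
cat > s3.py <<'E'
from arm import *
P=json.load(open("poses.json"));s=P["slicer"];a=s[3]+np.pi/2
p=np.array([595.6,393.4,76])
ctrl.servo_line(p,rot=rv(a),rate=30);ctrl.grip(5,12);st("recentred")
ctrl.servo_line(p,rot=rv(a-.1),rate=30);st("over")
ctrl.servo_line(p,rot=rv(a-.0),rate=30) if 0 else None
ctrl.grip(30);st("rel")
ctrl.servo_line([*p[:2],180]);st("up")
import cv2
for n in("top","scene"): cv2.imwrite(f"pics/{n}2.png",ctrl.snapshot(n)[:,:,::-1])
E
python3 s3.py
```

```text
recentred t10.3 pos [595.2 393.2  76.3] yaw 1.397 F [ 0.  -0.3  4.6] M [-0.05  -0.071  0.068] open 9.6 gf 12.0 j7 -1.11
over t10.6 pos [595.3 393.5  76.3] yaw 1.300 F [-0.4 -0.3  4.5] M [-0.053  0.018  0.214] open 10.7 gf 12.5 j7 -1.19
rel t11.1 pos [595.5 393.2  75.7] yaw 1.297 F [-0.2  0.5  0.2] M [ 0.014 -0.007 -0.02 ] open 30.4 gf 0.0 j7 -1.19
up t11.9 pos [595.1 392.9 179.1] yaw 1.297 F [ 0.1  0.3 -0.6] M [-0.071 -0.103  0.021] open 30.1 gf 0.0 j7 -1.15
```

```bash
cat > s4.py <<'E'
from arm import *
P=json.load(open("poses.json"));s=P["slicer"]
L=loc(s,0,-71)+[0,1.5];a,q=pick([*L,120],s[3]+np.pi/2)
ctrl.servo_line([595,393,230]);ctrl.move_ptp([*L,120],rv(a));ctrl.grip(50,6)
h=ctrl.servo_line([*L,41],rate=100,threshold=6);st("down %s"%h)
ctrl.grip(10,5);o=st("grip")
p=o["eef_pos"];ctrl.servo_line([p[0]+(p[0]-L[0])*.1,L[1],41],rate=30);o=st("rec")
ctrl.grip(10,40);st("firm")
E
python3 s4.py
```

```text
down False t14.7 pos [529.6 257.9  41.5] yaw 1.397 F [0.  0.3 0.8] M [-0.051 -0.055 -0.049] open 50.2 gf 0.0 j7 -1.10
grip t15.3 pos [529.3 257.6  41.2] yaw 1.397 F [-0.1 -0.3  3.1] M [-0.121  0.03  -0.02 ] open 21.8 gf 5.0 j7 -1.10
rec t15.5 pos [529.3 257.6  41.2] yaw 1.397 F [-0.8 -0.6  3.7] M [-0.171  0.138  0.063] open 22.1 gf 5.0 j7 -1.10
firm t15.8 pos [529.3 257.6  41.2] yaw 1.397 F [-1.1 -1.   4.8] M [-0.187  0.138  0.049] open 21.5 gf 40.0 j7 -1.10
```

```bash
cat > caddy.py <<'E'
from arm import *
P=json.load(open("poses.json"));cd=P["caddy"]
def hang_over(slot,z=310,off=(0,0)):
    L=loc(cd,slot,0)+off;a,q=pick([*L,z],cd[3]);ctrl.move_ptp([*L,z],rv(a));st("over")
    ctrl.grip(10,4);ctrl.wait(1.6);st("hung");ctrl.grip(10,12);return L
def lower(L,h,zend=3):
    """h: contact point offset below TCP"""
    z0=152+h
    hit=ctrl.servo_line([*L,z0+42],rate=150,threshold=8);st("mid %s"%hit)
    if hit: return False
    hit=ctrl.servo_line([*L,z0-8],rate=30,threshold=5);o=st("low %s"%hit)
    return o
E
cat > s5.py <<'E'
from caddy import *
o=ctrl.observe();p=o["eef_pos"]
ctrl.servo_line([529.3,257.6,80],rate=60);st("lift");ctrl.servo_line([529.3,257.6,310],rate=200)
L=hang_over(56);
import cv2
for n in("top","scene"): cv2.imwrite(f"pics/{n}3.png",ctrl.snapshot(n)[:,:,::-1])
a=cv2.imread("pics/scene3.png");b=cv2.imread("pics/top3.png")
f=lambda im,x,y:cv2.resize(cv2.convertScaleAbs(im[y:y+150,x:x+130],alpha=1.7),None,fx=3,fy=4) 
f=lambda im,x,y:cv2.resize(cv2.convertScaleAbs(im[y:y+140,x:x+98],alpha=1.7),None,fx=4,fy=4,interpolation=2)
cv2.imwrite("pics/c3.png",np.hstack([f(a,150,130),f(b,370,140)]))
E
python3 s5.py
```

```text
lift t16.6 pos [529.2 257.4  79.9] yaw 1.397 F [ 0.1 -0.1 -1.3] M [-0.131 -0.028  0.011] open 21.8 gf 40.0 j7 -1.07
over t19.9 pos [ 564.6 -299.5  310.1] yaw 0.201 F [ 0.1 -0.5 -1.2] M [0.006 0.061 0.009] open 21.9 gf 40.0 j7 -1.04
hung t21.7 pos [ 563.7 -301.5  310. ] yaw 0.198 F [ 0.7 -0.5 -2.5] M [ 0.035  0.001 -0.012] open 22.0 gf 4.0 j7 -1.04
```

View pics/c3.png

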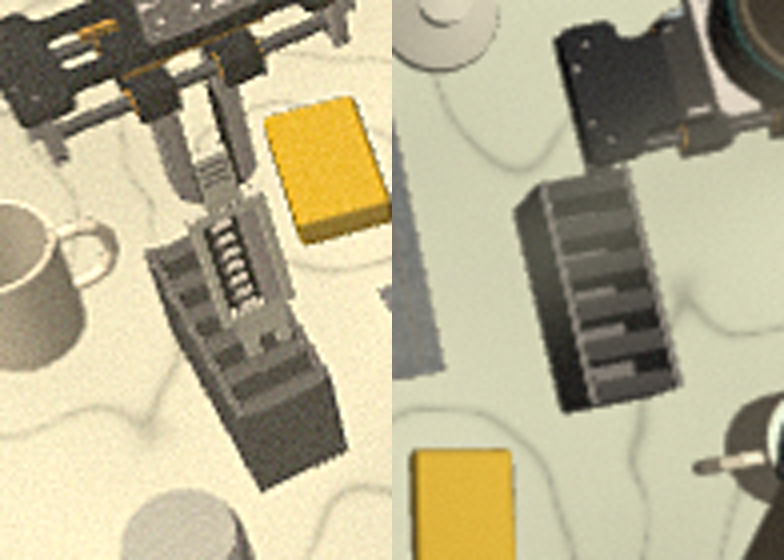

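Run:
```python
from vis import *
from arm import *
# hanging plate: bottom corners of tongue/frame/tab in world, thickness ignored
for x,w in((75,15),(45,23),(-45,23),(-85,11)):
    for sg in(-1,1):
        d=np.array([-np.sin(.198),np.cos(.198)])*w*sg
        p=proj("scene",[563.9+d[0],-301.4+d[1],302.8-(x+71)])[0]; print(x,sg,((p-[150,130]+.5)*4).round(0))
```

```text
75 -1 [236. 327.]
75 1 [281. 305.]
45 -1 [214. 303.]
45 1 [285. 271.]
-45 -1 [185. 209.]
-45 1 [261. 176.]
-85 -1 [191. 154.]
-85 1 [229. 138.]
```

The comb plate hangs straight down over the +x slot of the caddy. I'll lower it with a force threshold.

```bash
cat > s6.py <<'E'
from caddy import *
L=loc(cd,56,0)
o=lower(L,7.2)
import cv2
for n in("top","scene"): cv2.imwrite(f"pics/{n}4.png",ctrl.snapshot(n)[:,:,::-1])
a=cv2.imread("pics/scene4.png");b=cv2.imread("pics/top4.png")
f=lambda im,x,y:cv2.resize(cv2.convertScaleAbs(im[y:y+140,x:x+98],alpha=1.7),None,fx=4,fy=4,interpolation=2)
cv2.imwrite("pics/c4.png",np.hstack([f(a,150,130),f(b,370,140)]))
E
python3 s6.py
```

```text
mid False t22.9 pos [ 563.7 -301.7  201.7] yaw 0.198 F [ 1.2 -0.7 -0.5] M [0.023 0.058 0.06 ] open 21.7 gf 12.0 j7 -1.07
low False t24.7 pos [ 563.9 -301.5  151.3] yaw 0.198 F [2.1 0.2 0.2] M [ 0.181 -0.717 -0.084] open 22.1 gf 12.0 j7 -1.09
```

View pics/c4.png

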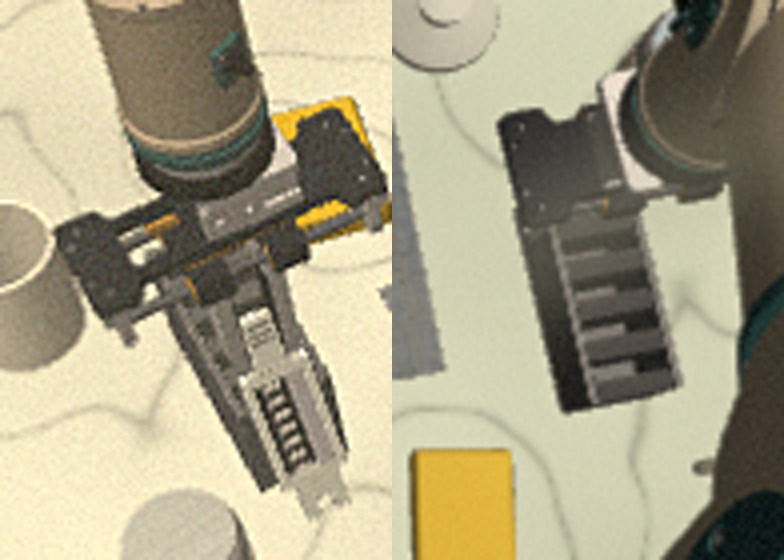

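The plate is outside the caddy's +x wall: it hung slightly tilted (friction at 4 N), so the tongue missed the slot. I'll raise it, let it swing at 3 N, and check the tilt against predicted edges.

```bash
cat > s7.py <<'E'
from caddy import *
L=loc(cd,56,0)
ctrl.servo_line([*L,310],rate=150);st("up")
ctrl.grip(10,3);ctrl.wait(1.5);st("slack")
import cv2
from vis import proj
def pic(k):
    a=ctrl.snapshot("scene")[:,:,::-1].copy();b=ctrl.snapshot("top")[:,:,::-1].copy();cv2.imwrite(f"pics/scene{k}.png",a);cv2.imwrite(f"pics/top{k}.png",b)
pic(5);ctrl.grip(10,12);st("firm")
x0,y0=160,140;S=6
im=cv2.resize(cv2.convertScaleAbs(cv2.imread("pics/scene5.png")[y0:y0+100,x0:x0+100],alpha=1.7),None,fx=S,fy=S,interpolation=2)
p=ctrl.observe()["eef_pos"]
for x,w in((75,15),(45,23),(-45,23),(-85,11)):
    Q=[((proj("scene",[p[0]-np.sin(.198)*w*g,p[1]+np.cos(.198)*w*g,p[2]-7.2-(x+71)])[0]-[x0-.5,y0-.5])*S).astype(int) for g in(-1,1)]
    cv2.line(im,tuple(map(int,Q[0])),tuple(map(int,Q[1])),(0,0,255),1)
cv2.imwrite("pics/c5.png",im)
E
python3 s7.py
```

```text
up t26.0 pos [ 562.8 -301.3  308.8] yaw 0.198 F [ 0.6 -0.2 -1.5] M [-0.015  0.03  -0.001] open 21.7 gf 12.0 j7 -1.04
slack t27.7 pos [ 563.7 -301.5  310. ] yaw 0.198 F [-0.1 -0.  -1.3] M [-0.014  0.047  0.005] open 22.2 gf 3.0 j7 -1.04
firm t28.0 pos [ 563.7 -301.5  310. ] yaw 0.198 F [ 0.  -0.4 -1.7] M [-0.037  0.032 -0.009] open 21.7 gf 12.0 j7 -1.04
```

View pics/c5.png

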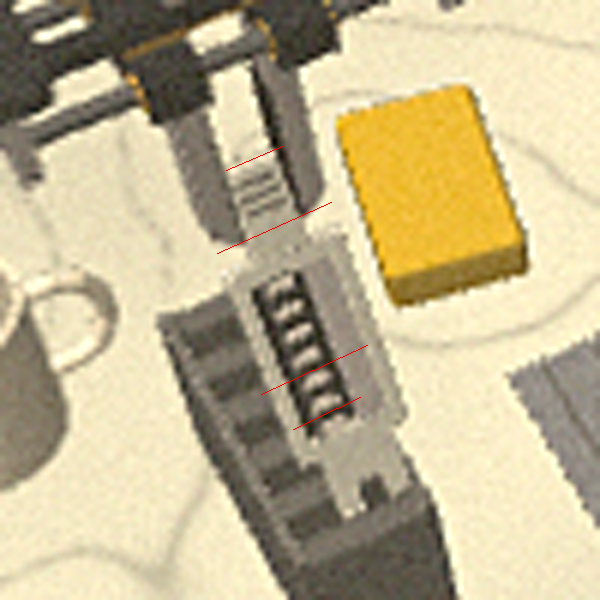

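The plate is still tilted tongue-towards-+x: its image is 256 px long from frame top to tongue tip against 193 px predicted for vertical, so about 0.3 rad. I'll build a tilt estimator from the difference against the start picture, then dither the hand with a slack grip.

```bash
cat > tilt.py <<'E'
from vis import *
from mask import POLY
from scipy.optimize import minimize
def tilt(im,ref,p,yaw,h=7.2,verbose=False):
    """im,ref RGB scene; TCP p; returns (theta [rad, >0: tongue towards +tool x], grip x on plate, cost)"""
    d=cv2.GaussianBlur(np.abs(im.astype(float)-ref.astype(float)).max(2),(0,0),.8)
    c=np.array([np.cos(yaw),np.sin(yaw),0]);l=np.array([-np.sin(yaw),np.cos(yaw),0]);piv=np.array(p)-[0,0,h]
    tip=proj("scene",piv-[0,0,19-h+2])[0]
    def poly(q,S=1):
        ax=np.array([0,0,-1.])*np.cos(q[0])+c*np.sin(q[0])
        return proj("scene",piv+(POLY[:,:1]-q[1])*ax+POLY[:,1:]*l)
    H,W=d.shape;m=(d>14).astype(float);yy,xx=np.mgrid[:H,:W]
    lim=proj("scene",np.array([piv-[0,0,26]]))[0,1]
    roi=(yy>lim)&(yy<lim+75)&(abs(xx-proj("scene",piv-[0,0,80])[0,0])<40)
    def e(q):
        r=np.zeros((H*4,W*4),np.uint8);cv2.fillPoly(r,[np.round((poly(q)+.5)*64-8).astype(np.int32)],255,shift=4)
        r=cv2.resize(r,(W,H),interpolation=cv2.INTER_AREA)/255.
        return ((r-m)**2)[roi].sum()
    best=min(((e((t,x)),t,x) for t in np.arange(-.6,.61,.1) for x in(-78,-72,-66,-60)))
    r=minimize(e,best[1:],method="Nelder-Mead",options=dict(initial_simplex=np.array(best[1:])+np.array([[0,0],[.06,0],[0,3]]),xatol=.003,fatol=.02))
    return r.x[0],r.x[1],r.fun,m[roi].sum()
if __name__=="__main__":
    rd=lambda k:cv2.imread(f"pics/scene{k}.png")[:,:,::-1]
    print(tilt(rd(3),rd(0),[563.9,-301.4,310],.198),tilt(rd(5),rd(0),[563.7,-301.5,310],.198))
E
python3 tilt.py
```

```text
(np.float64(0.14032714843749983), np.float64(-79.46337890625), np.float64(117.51941560938101), np.float64(810.0)) (np.float64(0.3774615478515624), np.float64(-75.53851318359375), np.float64(127.79218762014611), np.float64(997.0))
```

```bash
cat > shake.py <<'E'
from caddy import *
from tilt import *
import sys
REF=cv2.imread("pics/scene0.png")[:,:,::-1]
def look(h=7.2):
    im=ctrl.snapshot("scene");o=ctrl.observe();R=Rn.from_rotvec(o["eef_rot"]).as_matrix()
    r=tilt(im,REF,o["eef_pos"],np.arctan2(R[1,0],R[0,0]),h);print("tilt %.3f xc %.1f cost %.0f area %.0f t %.1f"%(*r,o["time"]),flush=True);return r
def shake(n=4,amp=10,rate=200):
    o=ctrl.observe();R=Rn.from_rotvec(o["eef_rot"]).as_matrix();p=o["eef_pos"].copy();d=R[:,0]*[1,1,0]
    for i in range(n): ctrl.servo_line(p+d*amp,rate=rate);ctrl.servo_line(p-d*amp,rate=rate)
    ctrl.servo_line(p,rate=60);ctrl.wait(.5)
E
python3 - <<'E'
from shake import *
look();ctrl.grip(10,3);ctrl.wait(.5);look()
shake(3,10,200);look();shake(3,5,150);look();ctrl.grip(10,12);look();st()
E
```

```text
tilt 0.360 xc -76.1 cost 126 area 994 t 28.1
tilt 0.401 xc -74.8 cost 128 area 1001 t 28.9
tilt -0.043 xc -82.6 cost 120 area 601 t 31.2
tilt -0.004 xc -77.8 cost 115 area 637 t 33.5
tilt -0.004 xc -77.9 cost 113 area 637 t 33.8
 t33.8 pos [ 563.6 -301.6  310.1] yaw 0.198 F [-0.6  0.6 -0.8] M [ 0.003 -0.012 -0.024] open 21.9 gf 12.0 j7 -1.04
```

Run:
```python
from shake import *
L=loc(cd,56,0)
o=lower(L,7.2);look()
```

```text
mid False t34.7 pos [ 564.4 -301.7  202.1] yaw 0.198 F [-0.4 -0.9 -1.8] M [ 0.06  -0.018  0.04 ] open 21.5 gf 12.0 j7 -1.07
low True t35.8 pos [ 563.8 -301.5  166.4] yaw 0.198 F [-0.2 -0.1  3. ] M [-0.066 -0.023  0.018] open 21.9 gf 12.0 j7 -1.08
tilt -0.285 xc -76.1 cost 57 area 216 t 35.8
```

Contact came at the height expected for a plate on the slot floor, with no side force. I'll release, check it, and re-measure the mat plates with the arm clear.

```bash
cat > mats.py <<'E'
from mask import *
def mats(keys,save=None):
    P=json.load(open("poses.json"));ims={n:ctrl.snapshot(n) for n in("top","scene")};out={}
    if save: [cv2.imwrite(f"pics/{n}{save}.png",ims[n][:,:,::-1]) for n in ims]
    for k in keys:
        r=[fitmask({n:ims[n]},P[k]) for n in ims];out[k]=(r[0][0]+r[1][0])/2
        print(k,[(a.round(2)[[0,1,3]].tolist(),round(f)) for a,f in r],out[k].round(2))
    return out
E
python3 - <<'E'
from shake import *
from mats import mats
L=loc(cd,56,0)
ctrl.grip(40);ctrl.servo_line([*L,330],rate=200);st("up")
mats("ABCD","6")
x0,y0,x1,y1=170,150,290,250
a=cv2.imread("pics/scene6.png")[150:260,180:260];b=cv2.imread("pics/top6.png")[170:280,390:470]
cv2.imwrite("pics/c6.png",cv2.resize(cv2.convertScaleAbs(np.hstack([a,b]),alpha=1.7),None,fx=4,fy=4,interpolation=2))
E
```

```text
up t37.3 pos [ 563.  -301.2  328.8] yaw 0.198 F [ 0.6  0.6 -0.7] M [-0.005  0.024 -0.007] open 39.9 gf 0.0 j7 -1.04
A [([561.04, 65.51, 0.07], 341), ([552.05, 64.66, 0.09], 295)] [5.5655e+02 6.5080e+01 6.0000e+00 8.0000e-02]
B [([538.69, 1.04, 0.08], 8), ([536.42, -1.86, 0.09], 18)] [ 5.3755e+02 -4.1000e-01  6.0000e+00  8.0000e-02]
C [([565.65, -68.65, 0.06], 9), ([564.34, -71.99, 0.08], 25)] [ 5.650e+02 -7.032e+01  6.000e+00  7.000e-02]
D [([566.84, -147.12, 0.05], 8), ([564.15, -150.43, 0.06], 19)] [ 5.6549e+02 -1.4878e+02  6.0000e+00  5.0000e-02]
```

The washed 5-tooth plate (A) has been knocked aside; the straight plate (C) has not moved. I'll pick the straight plate up level and hover it over the seat.

```bash
cat > s8.py <<'E'
from shake import *
P=json.load(open("poses.json"));s=P["slicer"]
C=[564.4,-70.2,6,.066];L=loc(C,-74,0);a=C[3]
ctrl.move_ptp([*L,120],rv(a));ctrl.grip(46,6)
h=ctrl.servo_line([*L,33],rate=80,threshold=6);o=st("down %s"%h);zt=o["eef_pos"][2]
ctrl.grip(10,6);st("grip");ctrl.grip(10,40);st("firm")
ctrl.servo_line([*L,45],rate=40);ctrl.servo_line([*L,170],rate=150);o=st("lift")
q=np.array([529.3,257.6,100])
ctrl.move_ptp([*q[:2],170],rv(s[3]+np.pi/2));st("over");ctrl.servo_line(q,rate=100);st("hover")
for n in("top","scene"): cv2.imwrite(f"pics/{n}7.png",ctrl.snapshot(n)[:,:,::-1])
E
python3 s8.py
```

```text
down False t40.2 pos [490.9 -75.1  33.4] yaw 0.066 F [ 0.3  0.2 -1. ] M [-0.021  0.037 -0.01 ] open 45.7 gf 0.0 j7 -1.66
grip t40.7 pos [490.7 -75.   33.2] yaw 0.066 F [0.2 0.5 2.1] M [0.243 0.094 0.074] open 22.0 gf 6.0 j7 -1.66
firm t40.9 pos [490.7 -74.9  33.2] yaw 0.066 F [-0.8  0.6  4.9] M [ 0.221  0.131 -0.024] open 21.3 gf 40.0 j7 -1.66
lift t42.3 pos [489.9 -75.1 169.3] yaw 0.066 F [ 1.2  0.5 -0.8] M [0.035 0.122 0.024] open 21.1 gf 39.9 j7 -1.59
over t43.6 pos [529.8 255.1 169.6] yaw 1.393 F [-0.2 -0.9 -0.5] M [-0.078 -0.106  0.007] open 21.5 gf 39.9 j7 -1.10
hover t44.5 pos [529.7 257.9 100.4] yaw 1.397 F [-0.3  0.3 -0.7] M [-0.107 -0.033 -0.068] open 21.2 gf 39.9 j7 -1.16
```

Run:
```python
from vis import *
from mask import POLY
S=7
rows=[]
for n,x0,y0,w,h in(("top",156,165,57,42),("scene",396,130,57,42)):
    raw=cv2.resize(cv2.convertScaleAbs(cv2.imread(f"pics/{n}7.png")[y0:y0+h,x0:x0+w],alpha=1.7),None,fx=S,fy=S,interpolation=2);im=raw.copy()
    a=1.397;o=np.array([529.7,257.9])+74*np.array([np.cos(a),np.sin(a)])
    def dr(pose,zz,col):
        cv2.polylines(im,[((proj(n,body(pose,np.c_[POLY,np.full(len(POLY),zz)]))-[x0-.5,y0-.5])*S).astype(int)],True,col,1)
    dr([*o,100.4-23-4,a],8,(0,0,255))
    o2=np.array([529.3,257.6])+76*np.array([np.cos(a),np.sin(a)]);dr([*o2,30,a],8,(255,0,0))
    rows.append(np.hstack([raw,im]))
cv2.imwrite("pics/c7.png",np.vstack(rows))
```

```text
(no output)
```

View pics/c7.png

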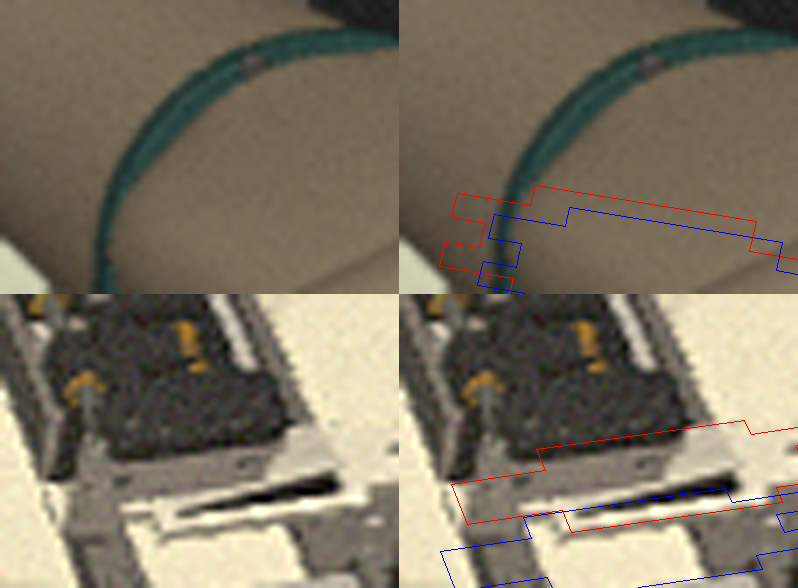

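The top view is blocked by the arm. The scene view shows the plate still held level, with its frame corner at (172,530) in the crop, on the predicted outline. The seat's lengthwise place is uncertain by a few mm, so I'll search with light guarded descents.

```bash
cat > s9.py <<'E'
from arm import *
u=np.array([np.cos(1.397),np.sin(1.397)]);ref=np.array([529.3,257.6])
for sh in(-1,-4,2.5,-6.5,5):
    q=ref+sh*u
    ctrl.servo_line([*q,84],rate=60);ctrl.wait(.2);M0=np.mean([ctrl.observe()["moment"] for _ in range(3)],0)
    h=ctrl.servo_line([*q,57.2],rate=25,threshold=2.7);o=st("sh %.1f hit %s"%(sh,h));print("dM",(o["moment"]-M0).round(2))
    if o["eef_pos"][2]<61: break
E
python3 s9.py
```

```text
sh -1.0 hit True t46.2 pos [529.  256.5  57.1] yaw 1.397 F [-0.4 -0.3  5.2] M [ 0.026 -0.001  0.055] open 21.2 gf 40.0 j7 -1.20
dM [0.16 0.05 0.07]
```

Seated: contact at z 57.1 against 57.2 expected, with the plate level. I'll release it and close the latch.

```bash
cat > s10.py <<'E'
from arm import *
import cv2
p=ctrl.observe()["eef_pos"].copy();ctrl.grip(46,10);st("rel")
ctrl.servo_line([p[0],p[1],160],rate=120)
A=np.array([595.4,393.4]);a=1.397
ctrl.servo_line([*A,160],rate=200);ctrl.grip(30)
h=ctrl.servo_line([*A,76],rate=80,threshold=6);st("down %s"%h)
ctrl.grip(5,8);st("grip");ctrl.grip(13,8)
for f in(.25,.5,.75,1): ctrl.servo_line([*A,76],rot=rv(a+f*np.pi/2),rate=60);st("rot%.2f"%f)
ctrl.grip(5,12);st("grip")
ctrl.servo_line([*A,76],rot=rv(a+np.pi/2+.1),rate=30);st("over")
ctrl.grip(30);ctrl.servo_line([*A,200]);st("up")
E
python3 s10.py
```

```text
rel t46.8 pos [528.1 255.7  56.1] yaw 1.397 F [0.2 0.9 0.2] M [-0.104 -0.1   -0.001] open 46.0 gf 0.0 j7 -1.20
down False t50.4 pos [595.8 393.8  76.7] yaw 1.397 F [-0.   0.3 -0.6] M [-0.014 -0.066 -0.04 ] open 29.7 gf 0.0 j7 -1.18
grip t50.9 pos [595.3 393.5  76.4] yaw 1.397 F [-0.4  0.1  2.4] M [-0.086  0.021 -0.005] open 9.9 gf 8.0 j7 -1.18
rot0.25 t51.7 pos [595.3 393.6  76. ] yaw 1.788 F [-0.5 -1.   0.5] M [ 0.09   0.099 -0.018] open 13.3 gf 0.5 j7 -0.86
rot0.50 t52.2 pos [595.2 393.5  75.9] yaw 2.180 F [-1.3  0.8  0.5] M [ 0.117  0.159 -0.04 ] open 13.3 gf 0.6 j7 -0.52
rot0.75 t52.8 pos [595.3 393.2  75.8] yaw 2.572 F [-1.3  0.7 -0.1] M [ 0.04   0.147 -0.049] open 13.0 gf 0.7 j7 -0.18
rot1.00 t53.3 pos [595.4 393.2  75.8] yaw 2.965 F [-0.7  0.5 -0.3] M [ 0.068  0.089 -0.012] open 13.1 gf 0.7 j7 0.17
grip t53.6 pos [595.8 393.1  75.8] yaw 2.967 F [-0.1 -0.6 -1.5] M [ 0.045 -0.146 -0.107] open 10.3 gf 11.8 j7 0.17
over t53.8 pos [595.9 393.1  75.9] yaw 3.064 F [ 0.9  0.9 -1.6] M [ 0.097 -0.338 -0.251] open 10.7 gf 12.5 j7 0.26
up t55.3 pos [595.1 392.8 198.9] yaw 3.068 F [ 0.2 -0.4 -0.7] M [ 0.027 -0.105 -0.001] open 30.1 gf 0.0 j7 0.34
```

The latch turned back and hit its stop. Next I'll take a fresh reference picture, re-measure the combs and place the 18-tooth plate (D).

```bash
cat > comb.py <<'E'
from shake import *
from mats import mats
import shake
def find(k,ims):
    P=json.load(open("poses.json"));b=[]
    for n in ims:
        best=None
        for dx in(0,-25,25,-50,50):
            for dy in(0,-25,25,-50,50):
                p=list(P[k]);p[0]+=dx;p[1]+=dy
                try:r=fitmask({n:ims[n]},p)
                except Exception:continue
                if best is None or r[1]<best[1]:best=r
                if best[1]<35:break
            if best[1]<35:break
        b.append(best)
    m=(b[0][0]+b[1][0])/2;print(k,[(q[0].round(2)[[0,1,3]].tolist(),round(q[1])) for q in b],m.round(2),flush=True);return m
from mask import fitmask
def take(C,xc=-76):
    L=loc(C,xc,0);a,_=pick([*L,120],C[3],-1.2)
    ctrl.move_ptp([*L,140],rv(a));ctrl.grip(46,6)
    h=ctrl.servo_line([*L,33],rate=90,threshold=6);st("down %s"%h)
    ctrl.grip(10,6);ctrl.grip(10,40);o=st("firm");h=o["eef_pos"][2]-10
    ctrl.servo_line([*L,45],rate=40);ctrl.servo_line([*L,340],rate=250);st("lift");return h
def hang(slot,h):
    L=loc(cd,slot,0);a,_=pick([*L,340],cd[3]);ctrl.move_ptp([*L,340],rv(a))
    ctrl.grip(10,3.5);ctrl.wait(.8);shake.shake(3,10,200);shake.shake(2,5,150)
    r=look(h);ctrl.grip(10,12);st("hung");return L,r
def put(L,h,xc):
    z0=6+75-xc+h
    hit=ctrl.servo_line([*L,z0+25],rate=150,threshold=8);st("mid %s"%hit)
    if hit:return
    hit=ctrl.servo_line([*L,z0-6],rate=30,threshold=4);o=st("low %s expect %.1f"%(hit,z0));return o
E
python3 - <<'E'
from comb import *
ctrl.servo_line([560,380,300],rate=200)
ims={n:ctrl.snapshot(n) for n in("top","scene")}
for n in ims: cv2.imwrite(f"pics/{n}8.png",ims[n][:,:,::-1])
shake.REF=ims["scene"]
P=json.load(open("poses.json"))
for k in "ABD": P[k]=list(find(k,ims))
json.dump(P,open("poses.json","w"));json.dump(list(P["D"]),open("d.json","w"))
h=take(P["D"]);print(h);L,r=hang(-56,h)
E
```

```text
A [([876.09, 94.69, -0.19], 37), ([540.1, 49.19, 0.05], 21)] [ 7.0809e+02  7.1940e+01  6.0000e+00 -7.0000e-02]
B [([539.64, 0.69, 0.08], 66), ([536.25, -2.15, 0.09], 18)] [ 5.3794e+02 -7.3000e-01  6.0000e+00  9.0000e-02]
D [([566.34, -147.21, 0.06], 9), ([564.59, -150.48, 0.06], 23)] [ 5.6547e+02 -1.4884e+02  6.0000e+00  6.0000e-02]
down False t59.9 pos [ 490.  -153.4   33.5] yaw 0.058 F [-0.3  0.   0.7] M [ 0.03   0.001 -0.052] open 46.0 gf 0.0 j7 -1.60
firm t60.6 pos [ 489.7 -153.2   33.2] yaw 0.058 F [-0.1 -0.1  5.4] M [0.176 0.218 0.004] open 21.6 gf 40.0 j7 -1.60
lift t62.4 pos [ 488.7 -153.1  338.8] yaw 0.058 F [-0.3  0.1 -1.5] M [-0.014  0.053 -0.011] open 21.3 gf 40.0 j7 -1.41
23.21105705728418
tilt 0.079 xc -85.0 cost 103 area 792 t 68.3
hung t68.5 pos [ 453.6 -323.7  340. ] yaw 0.198 F [ 0.1  0.1 -0.7] M [ 0.034 -0.043  0.004] open 20.2 gf 12.0 j7 -0.95
```

Run:
```python
from comb import *
ctrl.grip(10,40);st()
shake.REF=cv2.imread("pics/scene8.png")[:,:,::-1]
r=look(23.2);
im=cv2.imread("pics/scene6.png")
o=ctrl.observe();p=o["eef_pos"]
x0,y0=125,120
a=ctrl.snapshot("scene")[:,:,::-1].copy();cv2.imwrite("pics/scene9.png",a)
S=5;im=cv2.resize(cv2.convertScaleAbs(a[y0:y0+120,x0:x0+120],alpha=1.7),None,fx=S,fy=S,interpolation=2)
from tilt import POLY
c=np.array([np.cos(.198),np.sin(.198),0]);l=np.array([-np.sin(.198),np.cos(.198),0]);piv=p-[0,0,23.2]
for (t,x),col in((r[:2],(0,0,255)),((0,-76),(255,0,0))):
    ax=np.array([0,0,-1])*np.cos(t)+c*np.sin(t);Q=proj("scene",piv+(POLY[:,:1]-x)*ax+POLY[:,1:]*l)
    cv2.polylines(im,[((Q-[x0-.5,y0-.5])*S).astype(int)],True,col,1)
cv2.imwrite("pics/c9.png",im)
```

```text
t68.8 pos [ 453.7 -323.7  340.1] yaw 0.198 F [-0.9 -0.   0.7] M [-0.014  0.042 -0.007] open 10.0 gf 0.0 j7 -0.95
tilt -0.780 xc -48.8 cost 648 area 648 t 68.9
```

View pics/c9.png

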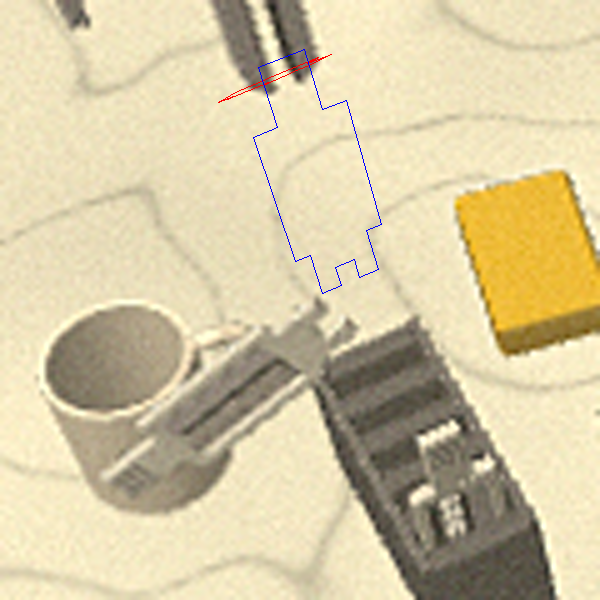

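The 18-tooth plate dropped: the picture shows it at (150,440) to (330,320) in the crop, falling or lying by the mug and the -x end of the caddy. The first comb stands in its slot at (440,450). I've used all my picture views, so I'll move the arm clear and locate the plate by difference images in code.

```bash
cat > s11.py <<'E'
from comb import *
ctrl.servo_line([480,-250,380],rate=200);ctrl.move_ptp([560,380,300],rv(3.06));ctrl.wait(.5);st("away")
from vis import proj
def back(n,p,z): return least_squares(lambda q:(proj(n,[q[0],q[1],z])-p).ravel(),[450,-350]).x
for n in("top","scene"):
    im=ctrl.snapshot(n);cv2.imwrite(f"pics/{n}10.png",im[:,:,::-1]);ref=cv2.imread(f"pics/{n}8.png")[:,:,::-1]
    d=cv2.GaussianBlur(np.abs(im.astype(float)-ref).max(2),(0,0),.7);m=(d>16).astype(np.uint8)
    k,lab,stt,cen=cv2.connectedComponentsWithStats(m)
    for i in range(1,k):
        if stt[i,4]>25:
            box=cv2.minAreaRect(np.argwhere(lab==i)[:,::-1].astype(np.float32))
            print(n,"area",stt[i,4],"c",cen[i].round(1),"box",np.round(box[1],1),round(box[2]),"gray now/ref",im[lab==i].mean().round(),ref[lab==i].mean().round(),"at z10",back(n,cen[i],10).round())
E
python3 s11.py
```

```text
away t72.3 pos [560. 380. 300.] yaw 3.060 F [ 0.1  0.2 -0.5] M [ 0.084 -0.148  0.025] open 10.2 gf 0.0 j7 0.30
top area 167 c [40.4 93.4] box [42.1  4.8] 24 gray now/ref 66.0 66.0 at z10 [904. 836.]
top area 6461 c [175.6 170.9] box [331.4 103.5] 17 gray now/ref 73.0 72.0 at z10 [650. 400.]
top area 26 c [36.4 97.8] box [12.6  2.2] 14 gray now/ref 66.0 80.0 at z10 [889. 847.]
top area 648 c [359.9 196.3] box [54.4 16.7] 85 gray now/ref 68.0 96.0 at z10 [ 566. -147.]
top area 1239 c [213.6 202.7] box [173.8  49.2] 39 gray now/ref 57.0 80.0 at z10 [552. 282.]
top area 148 c [274.7 190.8] box [51.9  7.7] 40 gray now/ref 78.0 56.0 at z10 [585. 103.]
top area 256 c [251.5 214.2] box [52.2  9.4] 34 gray now/ref 61.0 81.0 at z10 [516. 170.]
top area 8314 c [246.6 284.6] box [205.  132.5] 81 gray now/ref 66.0 59.0 at z10 [316. 179.]
top area 321 c [451.4 233.2] box [17.7 30. ] 72 gray now/ref 54.0 112.0 at z10 [ 455. -406.]
top area 55 c [295.  239.9] box [11.  7.] 90 gray now/ref 72.0 56.0 at z10 [440.  43.]
top area 35 c [278.1 251. ] box [ 4.3 21. ] 25 gray now/ref 65.0 47.0 at z10 [409.  91.]
scene area 383 c [489.9  36.8] box [35.5 20.3] 9 gray now/ref 45.0 49.0 at z10 [ 36. 867.]
scene area 221 c [483.5  49.3] box [45.2 14.6] 27 gray now/ref 62.0 53.0 at z10 [ 93. 803.]
scene area 61 c [449.7  57.5] box [ 5. 15.] 90 gray now/ref 49.0 76.0 at z10 [ 91. 663.]
scene area 1191 c [476.2  83. ] box [45.3 74.5] 49 gray now/ref 57.0 52.0 at z10 [247. 678.]
scene area 80 c [482.8  61.9] box [ 6.8 23.7] 79 gray now/ref 78.0 73.0 at z10 [155. 762.]
scene area 32 c [443.8  66.3] box [9.4 4.1] 39 gray now/ref 49.0 36.0 at z10 [128. 618.]
scene area 51 c [446.6  80.6] box [22.5  2.8] 56 gray now/ref 105.0 80.0 at z10 [200. 588.]
scene area 555 c [174.5 207.1] box [15. 58.] 34 gray now/ref 79.0 112.0 at z10 [ 410. -402.]
scene area 693 c [276.9 223.3] box [50.4 17.9] 65 gray now/ref 78.0 101.0 at z10 [ 563. -150.]
```

D now appears as a steep leaning shape between the caddy and the mug. There is no other change around the mug, so it has not moved. I'll fit the full 6-DoF pose from both difference masks.

```bash
cat > fit6.py <<'E'
from vis import *
from mask import POLY
from scipy.spatial.transform import Rotation as Rn
from scipy.optimize import differential_evolution,minimize
V=[]
for n,c,r in(("top",(451,233),(32,32)),("scene",(174,207),(42,42))):
    im=cv2.imread(f"pics/{n}10.png").astype(float);ref=cv2.imread(f"pics/{n}8.png").astype(float)
    d=cv2.GaussianBlur(np.abs(im-ref).max(2),(0,0),.6);m=(d>15).astype(np.uint8)
    k,lab,s,_=cv2.connectedComponentsWithStats(m);o=np.array([c[0]-r[0],c[1]-r[1]])
    sub=lab[o[1]:c[1]+r[1],o[0]:c[0]+r[0]];ids=[i for i in np.unique(sub) if i and s[i,4]>12]
    print(n,[(int(s[i,4]),s[i,:4].tolist()) for i in ids])
    V.append((n,o,np.isin(sub,ids).astype(float)))
Z=np.r_[np.c_[POLY,np.zeros(16)],np.c_[POLY,np.full(16,8)]]
def pts(q): return Rn.from_rotvec(q[3:]).apply(Z-[-4,0,4])+q[:3]
def cost(q,sep=False):
    P=pts(q);c=[]
    for n,o,m in V:
        p=(proj(n,P)-o+.5)*3;im=np.zeros((m.shape[0]*3,m.shape[1]*3),np.uint8);pi=np.round(p*16-8).astype(np.int32)
        cv2.fillPoly(im,[pi[:16]],255,shift=4);cv2.fillPoly(im,[pi[16:]],255,shift=4)
        r=cv2.resize(im,m.shape[::-1],interpolation=cv2.INTER_AREA)/255.
        c.append(((r-m)**2).sum()/m.sum())
    pen=.02*max(0,-P[:,2].min()-1)**2
    return c if sep else sum(c)+pen
if __name__=="__main__":
    res=[]
    for seed in range(6):
        r=differential_evolution(cost,[(380,520),(-460,-340),(0,150)]+[(-3.2,3.2)]*3,maxiter=120,popsize=14,seed=seed,tol=1e-4,polish=False)
        r2=minimize(cost,r.x,method="Nelder-Mead",options=dict(maxiter=1500,xatol=.01,fatol=1e-4));res.append((r2.fun,r2.x))
    res.sort(key=lambda t:t[0])
    for f,x in res:
        R=Rn.from_rotvec(x[3:]).as_matrix();E=R@np.array([[-81,0,0],[79,0,0]]).T
        print(round(f,3),np.round(cost(x,True),2),"com",x[:3].round(0),"tab",(x[:3]+E[:,0]).round(0),"tongue",(x[:3]+E[:,1]).round(0),"n",R[:,2].round(2),"y",R[:,1].round(2),"minz",pts(x)[:,2].min().round(0))
E
time python3 fit6.py
```

```text
top [(320, [438, 224, 28, 21])]
scene [(28, [184, 182, 5, 9]), (516, [159, 186, 34, 48])]
0.728 [0.36 0.36] com [ 449. -390.   70.] tab [ 437. -338.  131.] tongue [ 460. -440.   10.] n [-0.1   0.75 -0.65] y [-0.98 -0.17 -0.04] minz 7.0
0.779 [0.44 0.34] com [ 448. -396.   61.] tab [ 462. -450.    3.] tongue [ 435. -343.  118.] n [-0.1   0.71 -0.69] y [0.98 0.19 0.05] minz -1.0
0.779 [0.42 0.36] com [ 451. -396.   63.] tab [ 469. -451.    7.] tongue [ 434. -342.  119.] n [-0.08  0.7  -0.71] y [0.97 0.21 0.1 ] minz 3.0
0.782 [0.43 0.35] com [ 451. -396.   62.] tab [ 468. -452.    5.] tongue [ 434. -343.  117.] n [ 0.1  -0.7   0.71] y [-0.97 -0.22 -0.08] minz 2.0
0.811 [0.41 0.4 ] com [ 448. -386.   73.] tab [ 452. -340.  139.] tongue [ 444. -431.    8.] n [-0.95 -0.22  0.21] y [ 0.31 -0.79  0.53] minz -1.0
0.838 [0.4  0.44] com [ 451. -389.   75.] tab [ 445. -428.    4.] tongue [ 457. -351.  144.] n [ 0.94  0.27 -0.23] y [ 0.35 -0.83  0.43] minz -1.0
real	0m11.883s
user	0m11.732s
sys	0m0.133s
```

```bash
cat > fit6b.py <<'E'
import fit6
from fit6 import *
W=[]
fit6.V.clear()
for n,c,r in(("top",(448,233),(40,36)),("scene",(176,205),(46,46))):
    im=cv2.imread(f"pics/{n}10.png").astype(float);ref=cv2.imread(f"pics/{n}8.png").astype(float)
    im,ref=[cv2.GaussianBlur(a,(0,0),1.0) for a in(im,ref)]
    ch=lambda a:(a[:,:,2]-a[:,:,0])/a.sum(2)
    o=np.array([c[0]-r[0],c[1]-r[1]]);sl=np.s_[o[1]:c[1]+r[1],o[0]:c[0]+r[0]]
    A,B=ch(im)[sl],ch(ref)[sl];d=np.abs(im-ref).max(2)[sl]
    cnt=np.median(B);neutral=B<cnt*.5
    m=((B-A)>cnt*.4)|(neutral&(d>15))
    sh=(d>15)&~m
    print(n,"counter chroma %.3f"%cnt,"plate px",m.sum(),"shadow px",sh.sum(),"neutral ref",neutral.sum())
    k,lab,s,cen=cv2.connectedComponentsWithStats(m.astype(np.uint8))
    print([(int(s[i,4]),(s[i,:2]+o).tolist(),s[i,2:4].tolist(),im[sl][lab==i].mean().round()) for i in range(1,k) if s[i,4]>8])
    g=np.isin(lab,[i for i in range(1,k) if s[i,4]>8]).astype(float)
    fit6.V.append((n,o,g))
res=[]
for seed in range(8):
    r=differential_evolution(cost,[(380,520),(-460,-300),(0,150)]+[(-3.2,3.2)]*3,maxiter=150,popsize=14,seed=seed,tol=1e-4,polish=False)
    r2=minimize(cost,r.x,method="Nelder-Mead",options=dict(maxiter=1500,xatol=.01,fatol=1e-4));res.append((r2.fun,r2.x))
res.sort(key=lambda t:t[0])
for f,x in res:
    R=Rn.from_rotvec(x[3:]).as_matrix();E=R@np.array([[-81,0,0],[79,0,0]]).T
    print(round(f,3),np.round(cost(x,True),2),"com",x[:3].round(0),"tab",(x[:3]+E[:,0]).round(0),"tongue",(x[:3]+E[:,1]).round(0),"n",R[:,2].round(2),"y",R[:,1].round(2),"minz",pts(x)[:,2].min().round(0))
E
python3 fit6b.py | grep -v "^x"
```

```text
top [(320, [438, 224, 28, 21])]
scene [(28, [184, 182, 5, 9]), (516, [159, 186, 34, 48])]
top counter chroma 0.050 plate px 41 shadow px 300 neutral ref 200
[(39, [450, 227], [9, 9], np.float64(7.0))]
scene counter chroma 0.075 plate px 0 shadow px 515 neutral ref 0
[]
inf [18.65   inf] com [ 511. -435.   77.] tab [ 585. -408.   57.] tongue [ 439. -461.   96.] n [ 0.1  -0.74 -0.67] y [-0.4   0.58 -0.71] minz 47.0
inf [20.19   inf] com [ 391. -384.   42.] tab [ 400. -307.   20.] tongue [ 383. -460.   64.] n [ 0.66 -0.27 -0.7 ] y [-0.74 -0.11 -0.66] minz 10.0
inf [21.76   inf] com [ 496. -384.  130.] tab [ 556. -433.  155.] tongue [ 438. -336.  106.] n [ 0.23 -0.2  -0.95] y [ 0.63  0.77 -0.01] minz 102.0
inf [1.8 inf] com [ 455. -442.   31.] tab [ 476. -449.  -46.] tongue [ 434. -435.  107.] n [ 0.84 -0.47  0.27] y [-0.47 -0.88 -0.05] minz -48.0
inf [7.34  inf] com [ 462. -328.  127.] tab [ 525. -282.  103.] tongue [ 401. -373.  150.] n [ 0.62 -0.77  0.14] y [-0.14 -0.29 -0.95] minz 92.0
inf [17.86   inf] com [ 487. -353.   53.] tab [ 544. -410.   47.] tongue [ 431. -298.   59.] n [ 0.38  0.47 -0.8 ] y [0.6  0.54 0.6 ] minz 33.0
inf [20.01   inf] com [ 418. -383.   21.] tab [ 496. -360.   21.] tongue [ 343. -406.   21.] n [ 0.01 -0.04  1.  ] y [ 0.29 -0.96 -0.05] minz 16.0
inf [17.25   inf] com [ 421. -340.   47.] tab [ 383. -374.  110.] tongue [ 458. -307.  -14.] n [-0.15 -0.83 -0.54] y [ 0.87 -0.37  0.33] minz -21.0fit6.py:21: RuntimeWarning: divide by zero encountered in scalar divide
  c.append(((r-m)**2).sum()/m.sum())
  np.max(np.abs(fsim[0] - fsim[1:])) <= fatol):
```

The mask cannot tell tab from tongue, but both solutions agree that a narrow end stands up at about (437,-345,~120), leaning on the caddy's corner. I'll grip that end from above; the opening will show which end it is (22 = tab, 30 = tongue).

Run:
```python
from comb import *
L=np.array([438,-350.]);a,_=pick([*L,250],-1.37,0);print(a)
ctrl.servo_line([540,100,330],rate=300);ctrl.move_ptp([*L,250],rv(a));ctrl.grip(70,6);st("above")
h=ctrl.servo_line([*L,124],rate=60,threshold=3);st("down %s"%h)
if not h:
    ctrl.grip(12,6);o=st("grip")
```

```text
1.771592653589793
above t76.2 pos [ 438. -350.  250.] yaw 1.772 F [-0.1  0.3  0.9] M [-0.017 -0.119 -0.023] open 69.9 gf 0.0 j7 0.29
down False t78.5 pos [ 438.1 -350.1  124.3] yaw 1.772 F [-0.4  0.1  0.1] M [-0.015 -0.096 -0.005] open 70.1 gf 0.0 j7 0.14
grip t79.2 pos [ 438. -350.  124.] yaw 1.772 F [0.1 0.9 0.4] M [ 0.001 -0.098  0.008] open 30.5 gf 5.9 j7 0.14
```

Opening 30.5: it is the tongue end that stands up. I'll lift it, turn it so the tab points to the robot, and lay it down on the empty mat place by touching the tab end down and pivoting.

Run:
```python
from comb import *
ctrl.grip(12,40);st("firm")
ctrl.servo_line([438,-350,150],rate=40);st("l1");ctrl.servo_line([438,-350,300],rate=150);st("l2")
x0,y0=480.,-150.
ctrl.move_ptp([x0+106,y0,240],rv(0.));st("over")
ctrl.servo_line([x0+106,y0,165],rate=120)
h=ctrl.servo_line([x0+106,y0,100],rate=30,threshold=2.5);o=st("touch %s"%h)
```

```text
firm t79.4 pos [ 438. -350.  124.] yaw 1.772 F [ 0.8 -0.7 -0.4] M [-0.038 -0.078 -0.031] open 29.6 gf 39.6 j7 0.14
l1 t80.2 pos [ 437.8 -350.1  149.9] yaw 1.771 F [-0.9 -0.6 -0.3] M [ 0.043 -0.109  0.01 ] open 29.8 gf 39.6 j7 0.17
l2 t81.3 pos [ 437.4 -349.8  299.1] yaw 1.772 F [ 0.2  0.9 -1.4] M [-0.013 -0.024 -0.031] open 29.5 gf 39.6 j7 0.34
over t83.1 pos [ 585.8 -150.6  239.8] yaw -0.000 F [-0.5 -0.3 -1.3] M [ 0.007 -0.024  0.01 ] open 29.2 gf 39.6 j7 -1.62
touch True t85.1 pos [ 586.4 -149.9  126.4] yaw 0.000 F [0.3 0.6 1.2] M [ 0.002 -0.039  0.033] open 29.8 gf 39.6 j7 -1.69
```

Run:
```python
from comb import *
x0,y0=586.4-150*np.cos(.75),-150.
ctrl.grip(12,8)
for f in np.linspace(.75,.08,9)[1:]:
    ctrl.servo_line([x0+150*np.cos(f),y0,10+150*np.sin(f)+14],rate=60);
    o=ctrl.observe();print(f.round(2),o["eef_pos"].round(1),o["force"].round(1))
    if np.linalg.norm(o["force"])>12: break
ctrl.grip(60,6);st("rel")
p=o["eef_pos"];ctrl.servo_line([p[0],p[1],150]);ctrl.servo_line([600,330,330],rate=300)
ims={n:ctrl.snapshot(n) for n in("top","scene")}
for n in ims: cv2.imwrite(f"pics/{n}11.png",ims[n][:,:,::-1])
P=json.load(open("poses.json"));P["D"]=[x0+85,y0,6,0.];P["A"]=[541,50,6,.05];json.dump(P,open("poses.json","w"))
for k in "ABD": P[k]=list(find(k,ims))
```

```text
0.67 [ 594.6 -150.1  116.1] [-0.8 -0.4 -0.6]
0.58 [ 602.  -149.9  106.1] [-0.1 -0.3 -0.3]
0.5 [ 608.4 -149.8   95.3] [ 0.2  0.4 -0.6]
0.42 [ 613.9 -149.8   84. ] [ 0.2  0.3 -0.2]
0.33 [ 618.3 -149.9   72.3] [ 0.1  0.8 -0.6]
0.25 [ 621.8 -149.9   60.2] [-0.4 -0.3 -0.2]
0.16 [ 624.3 -149.9   47.9] [ 0.3  0.2 -0.6]
0.08 [ 625.7 -149.9   35.4] [-0.1 -0.2 -1. ]
rel t88.9 pos [ 626.2 -150.    36. ] yaw 0.000 F [-0.3 -0.4  0. ] M [ 0.073 -0.038 -0.001] open 60.4 gf 0.0 j7 -1.73
A [([542.15, 52.39, 0.06], 12), ([539.63, 49.29, 0.05], 20)] [5.4089e+02 5.0840e+01 6.0000e+00 5.0000e-02]
B [([538.81, 1.31, 0.08], 10), ([536.99, -1.91, 0.09], 22)] [ 5.379e+02 -3.000e-01  6.000e+00  8.000e-02]
D [([562.78, -150.46, -0.0], 10), ([558.99, -153.39, -0.0], 6)] [ 560.88 -151.92    6.     -0.  ]
```

D lies flat on the mat again. I'll retry with a deeper tab grip, a 5 N swing, gentle shakes and tilt checks.

```bash
cat > one.py <<'E'
import sys
from comb import *
def hang2(slot,h):
    L=loc(cd,slot,0);a,_=pick([*L,330],cd[3]);ctrl.move_ptp([*L,330],rv(a));st("over");ctrl.grip(10,5);ctrl.wait(1.0);r=look(h)
    for i,(amp,N) in enumerate([(4,5),(5,4.5),(6,4.5),(6,4)]):
        if abs(r[0])<.05 or r[1]<-79: break
        ctrl.grip(10,N);shake.shake(2,amp,140);r=look(h)
    ctrl.grip(10,15);st("hung");return L,r
def run(k,slot,xc=-70):
    P=json.load(open("poses.json"));shake.REF=cv2.imread("pics/scene11.png")[:,:,::-1]
    ctrl.servo_line([500,100,330],rate=350) if ctrl.observe()["eef_pos"][1]>150 else None
    h=take(P[k],xc);L,r=hang2(slot,h);return h,L,r
if __name__=="__main__":
    h,L,r=run(sys.argv[1],float(sys.argv[2]));json.dump([h,*L,*r[:2]],open("hold.json","w"))
E
sed -i 's/grip(46,6)/grip(40,6)/' comb.py
python3 - <<'E'
import json
P=json.load(open("poses.json"));P["A"]=[540.9,50.8,6,.053];P["B"]=[537.9,-.3,6,.085];P["D"]=[560.9,-151.9,6,0.];json.dump(P,open("poses.json","w"))
E
python3 one.py D -56
```

```text
down False t95.7 pos [ 491.3 -152.    33.5] yaw -0.000 F [0.3 0.6 0.7] M [0.086 0.017 0.03 ] open 39.8 gf 0.0 j7 -1.68
firm t96.3 pos [ 491.1 -151.8   33.3] yaw 0.000 F [-0.8 -0.   5.8] M [ 0.196  0.146 -0.008] open 20.7 gf 39.9 j7 -1.68
lift t98.1 pos [ 490.  -151.8  338.8] yaw 0.000 F [-0.4  0.5 -0.8] M [ 0.042  0.066 -0.022] open 21.1 gf 39.9 j7 -1.47
over t98.8 pos [ 454.  -322.4  329.1] yaw 0.198 F [-0.2  0.4 -1.2] M [ 0.038 -0.006  0.013] open 21.3 gf 39.9 j7 -0.96
tilt -0.241 xc -75.5 cost 83 area 473 t 100.1
tilt -0.079 xc -78.6 cost 86 area 619 t 102.1
tilt 0.002 xc -75.4 cost 94 area 670 t 104.1
hung t104.3 pos [ 453.9 -323.5  330. ] yaw 0.198 F [ 1.2  0.5 -1.5] M [0.02  0.002 0.005] open 21.3 gf 15.0 j7 -0.96
```

```bash
cat > putit.py <<'E'
from comb import *
h,x,y,t,xc=json.load(open("hold.json"));L=np.array([x,y])
z=6+75+78+h
hit=ctrl.servo_line([*L,z+15],rate=150,threshold=8);st("mid %s"%hit)
if not hit:
    hit=ctrl.servo_line([*L,6+75+66+h],rate=40,threshold=4);o=st("low %s -> xc %.1f"%(hit,0));print("xc from floor",81-(o["eef_pos"][2]-h))
    if hit and -84<81-(o["eef_pos"][2]-h)<-66 and np.hypot(*o["force"][:2])<3:
        ctrl.grip(36,6);ctrl.servo_line([*L,330],rate=250);st("rel")
E
python3 putit.py
```

```text
mid False t105.4 pos [ 454.3 -323.7  198. ] yaw 0.198 F [ 0.7 -0.4 -0.7] M [0.142 0.028 0.043] open 21.8 gf 15.0 j7 -1.03
low True -> xc 0.0 t105.9 pos [ 454.2 -323.6  176.9] yaw 0.198 F [-1.1 -0.5  3.2] M [-0.154 -0.072 -0.019] open 21.6 gf 15.0 j7 -1.04
xc from floor -72.5645055921
rel t107.1 pos [ 453.1 -323.2  328.9] yaw 0.198 F [-0.2  0.6 -1. ] M [ 0.065  0.003 -0.001] open 35.9 gf 0.0 j7 -0.96
```

```bash
python3 - <<'E'
s=open("one.py").read()
s=s.replace('h=take(P[k],xc);L','q=P[k];ctrl.move_ptp([*loc(q,xc,0),200],rv(pick([*loc(q,xc,0),200],q[3],-1.2)[0]));shake.REF=ctrl.snapshot("scene");h=take(q,xc);L')
open("one.py","w").write(s)
E
python3 one.py B 0
```

```text
down False t110.5 pos [468.5  -6.2  33.4] yaw 0.085 F [0.3 0.2 0.1] M [0.053 0.04  0.017] open 40.1 gf 0.0 j7 -2.00
firm t111.1 pos [468.4  -6.1  33.3] yaw 0.085 F [-0.9  0.9  5.8] M [ 0.128  0.112 -0.009] open 21.0 gf 40.0 j7 -2.00
lift t112.9 pos [467.3  -6.4 338.9] yaw 0.085 F [ 0.5 -0.2 -1.2] M [ 0.003  0.042 -0.002] open 21.3 gf 40.0 j7 -1.69
over t114.1 pos [ 509.4 -310.4  329.9] yaw 0.200 F [ 1.   0.3 -0.7] M [ 0.073  0.103 -0.04 ] open 21.0 gf 40.0 j7 -1.04
tilt -0.249 xc -72.2 cost 87 area 406 t 115.3
tilt -0.124 xc -66.4 cost 89 area 499 t 117.3
tilt -0.097 xc -78.2 cost 109 area 570 t 119.4
tilt -0.085 xc -77.6 cost 115 area 590 t 121.4
tilt -0.030 xc -68.2 cost 115 area 592 t 123.4
hung t123.6 pos [ 508.8 -312.5  330. ] yaw 0.198 F [-0.6  0.8 -1. ] M [ 0.008  0.057 -0.02 ] open 21.4 gf 15.0 j7 -1.04
```

```bash
python3 putit.py
```

```text
mid False t124.6 pos [ 509.1 -312.7  198. ] yaw 0.198 F [ 0.7 -0.7 -0.1] M [ 0.034 -0.017  0.045] open 21.6 gf 15.0 j7 -1.09
low True -> xc 0.0 t125.2 pos [ 509.1 -312.5  174.1] yaw 0.198 F [0.1 0.3 2.8] M [-0.077 -0.033 -0.026] open 21.8 gf 15.0 j7 -1.11
xc from floor -69.82888072735562
rel t126.4 pos [ 508.  -312.2  328.7] yaw 0.198 F [ 0.1 -0.3 -0.6] M [-0.007  0.072 -0.003] open 36.0 gf 0.0 j7 -1.04
```

```bash
python3 one.py A -28 && python3 putit.py
```

```text
down False t129.9 pos [471.3  47.1  33.4] yaw 0.053 F [-0.1 -0.8 -0.1] M [ 0.    -0.002  0.029] open 40.0 gf 0.0 j7 -2.15
firm t130.6 pos [471.2  47.3  33.3] yaw 0.053 F [-0.3  1.   5.6] M [ 0.261  0.172 -0.002] open 21.2 gf 40.0 j7 -2.15
lift t132.3 pos [470.1  46.9 338.9] yaw 0.053 F [-0.4  0.  -1.2] M [0.02  0.092 0.024] open 21.6 gf 40.0 j7 -1.85
over t133.7 pos [ 482.1 -316.2  329.9] yaw 0.200 F [-0.1 -0.  -1. ] M [0.021 0.054 0.019] open 21.1 gf 40.0 j7 -1.00
tilt 0.179 xc -76.4 cost 266 area 966 t 135.0
tilt 0.190 xc -75.2 cost 255 area 960 t 137.0
tilt 0.177 xc -72.8 cost 245 area 947 t 139.0
tilt 0.198 xc -71.5 cost 249 area 950 t 141.0
tilt 0.207 xc -72.0 cost 252 area 955 t 143.1
hung t143.3 pos [ 481.3 -318.   330. ] yaw 0.198 F [ 0.4  0.9 -1.2] M [0.041 0.016 0.019] open 21.2 gf 15.0 j7 -1.00
mid True t143.9 pos [ 482.  -317.6  242.5] yaw 0.198 F [ 1.3 -0.5 -1.3] M [ 0.063 -0.097  0.002] open 21.6 gf 15.0 j7 -1.04
```

The tilt reading was unreliable this time (high cost), and something touched at z 242. I'll raise the plate and redo the hang over the now empty dark mat, where contrast is good.

```bash
cat > s12.py <<'E'
from one import *
L=loc(cd,-28,0);h=23.3
ctrl.servo_line([*L,330],rate=250);im=ctrl.snapshot("scene");cv2.imwrite("pics/scene13.png",im[:,:,::-1]);shake.REF=im
M=np.array([540.,-30.]);ctrl.move_ptp([*M,330],rv(cd[3]));r=look(h)
for amp,N in((5,4.5),(6,4),(6,4)):
    ctrl.grip(10,N);shake.shake(2,amp,150);r=look(h)
    if abs(r[0])<.04:break
ctrl.grip(10,15);o=st()
cv2.imwrite("pics/scene14.png",ctrl.snapshot("scene")[:,:,::-1]);json.dump([h,*L,*r[:2]],open("hold.json","w"))
E
python3 s12.py
```

```text
tilt 0.415 xc -71.0 cost 96 area 794 t 145.6
tilt 0.067 xc -65.2 cost 114 area 603 t 147.6
tilt -0.059 xc -80.9 cost 119 area 565 t 149.6
tilt -0.051 xc -79.8 cost 114 area 559 t 151.7
 t151.9 pos [540.  -31.3 329.9] yaw 0.198 F [-0.7  1.3 -0.6] M [0.067 0.008 0.012] open 21.8 gf 15.0 j7 -1.56
```

```bash
cat > s13.py <<'E'
from comb import *
ctrl.grip(10,25);L=loc(cd,-28,0);d=np.array([np.cos(.198),np.sin(.198)])
ctrl.move_ptp([*(L+3*d),335],rv(cd[3]));ctrl.wait(.3)
h=23.3;hit=ctrl.servo_line([*(L+3*d),6+75+78+h+40],rate=120,threshold=8);st("a %s"%hit)
if not hit:
    hit=ctrl.servo_line([*L,6+75+66+h],rate=40,threshold=4);o=st("low %s"%hit);print("xc",81-(o["eef_pos"][2]-h))
E
python3 s13.py
```

```text
a False t154.7 pos [ 484.8 -317.7  223. ] yaw 0.198 F [ 0.9 -0.1 -1.5] M [ 0.026 -0.023 -0.03 ] open 21.8 gf 25.0 j7 -1.06
low True t155.8 pos [ 482.7 -317.7  174.3] yaw 0.198 F [0.4 0.8 3. ] M [ 0.109 -0.158  0.001] open 21.3 gf 25.0 j7 -1.09
xc -69.9647449302795
```

```bash
cat > s14.py <<'E'
from comb import *
L=loc(cd,-28,0);ctrl.grip(36,6);ctrl.servo_line([*L,225],rate=200);ctrl.grip(0,10)
for s in(-28,-56,0,56):
    L=loc(cd,s,0);ctrl.servo_line([*L,222],rate=150)
    hit=ctrl.servo_line([*L,180],rate=60,threshold=4);o=st("slot %d %s tip z %.1f"%(s,hit,ctrl.observe()["eef_pos"][2]-25))
    ctrl.servo_line([*L,222],rate=150)
ctrl.servo_line([*L,300],rate=250);ctrl.move_ptp([420,60,350],rv(0.));st("clear")
for n in("top","scene"): cv2.imwrite(f"pics/{n}15.png",ctrl.snapshot(n)[:,:,::-1])
E
python3 s14.py
```

```text
slot -28 True tip z 166.3 t158.1 pos [ 482.  -318.1  191.3] yaw 0.198 F [0.2 0.1 4.7] M [ 0.117 -0.016 -0.027] open 0.8 gf 2.1 j7 -1.08
slot -56 True tip z 166.2 t159.3 pos [ 454.6 -323.3  191.2] yaw 0.199 F [0.3 0.3 5.4] M [0.109 0.054 0.009] open 1.1 gf 2.7 j7 -1.05
slot 0 True tip z 166.0 t160.7 pos [ 509.1 -313.1  191. ] yaw 0.198 F [-0.5  0.6  7.5] M [ 0.077  0.083 -0.032] open 0.7 gf 3.5 j7 -1.10
slot 56 True tip z 166.3 t162.2 pos [ 563.9 -301.7  191.3] yaw 0.198 F [0.2 0.3 4.9] M [ 0.031 -0.008  0.011] open 0.5 gf 2.1 j7 -1.15
clear t164.4 pos [420.6  59.1 349.7] yaw -0.002 F [-0.5 -0.1 -0.6] M [-0.015 -0.022 -0.009] open 0.3 gf 0.0 j7 -1.91
```

All four tabs stand at exactly 166. Final check in code for bystanders moved and for the seat.

Run:
```python
from vis import *
for n in("top","scene"):
    a=cv2.imread(f"pics/{n}15.png").astype(float);b=cv2.imread(f"pics/{n}0.png").astype(float)
    m=(cv2.GaussianBlur(np.abs(a-b).max(2),(0,0),.8)>15).astype(np.uint8);k,l,s,c=cv2.connectedComponentsWithStats(m)
    print(n,[(s[i,:4].tolist(),int(s[i,4])) for i in range(1,k) if s[i,4]>12])
```

```text
top [([182, 160, 152, 240], 21162), ([351, 171, 19, 55], 685), ([324, 172, 19, 54], 720), ([422, 182, 9, 8], 46), ([413, 187, 7, 5], 28), ([171, 194, 9, 6], 22), ([169, 201, 5, 5], 13), ([419, 207, 18, 7], 72), ([181, 208, 6, 4], 13), ([419, 215, 20, 10], 103), ([421, 228, 21, 7], 91), ([541, 271, 99, 73], 3824), ([611, 297, 5, 14], 24), ([634, 394, 6, 6], 24)]
scene [([0, 0, 94, 156], 6279), ([229, 0, 61, 38], 1369), ([290, 0, 85, 88], 3700), ([48, 3, 10, 5], 19), ([63, 2, 4, 7], 13), ([39, 19, 5, 4], 13), ([44, 25, 9, 14], 53), ([447, 161, 7, 7], 32), ([415, 162, 30, 11], 218), ([459, 167, 4, 7], 17), ([188, 173, 39, 57], 840), ([336, 172, 32, 44], 639), ([308, 178, 33, 45], 653), ([289, 191, 32, 47], 704), ([263, 199, 30, 48], 719)]
```

```bash
python3 -c "
from station import ctrl
print(ctrl.sign_off())"
```

```text
the job is handed in; nothing more can be done
None
```

The job is handed in at about 165 s: the straight blade is seated and latched, all four comb plates stand fully down in separate caddy slots, and nothing else on the counter moved; the 18-tooth comb was dropped once beside the mug, then recovered and placed properly.

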